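# Blend the beads under the lamp

## Task

Take the stirrer from its leaning holder, reach in under the lamp at a slant, and gently stir the beads in the white dish until every bead has been shifted clearly from where it lay (15 mm or more) and the colours are mixed: each orange bead has a blue one near it and each blue bead an orange one, with no more than about a bead's width between them (less than 45 mm from centre to centre). Then stand the stirrer back in its holder, steel end down and fully home. Touch the beads with the stirrer only, keep them all in the dish and the dish where it stands, and do not knock the lamp or the other things on the desk.

Things in the scene. Friction and masses are not known exactly. Their poses are not given: they have to be found in the camera images.
- stirrer: Loose hand stirrer, 165 mm long, about 0.11 kg: round steel rod of 13 mm diameter with a flat lower end, black collar, green square handle 18 x 18 mm over the last 75 mm (90 to 165 mm from the rod's lower end). Origin at the centre of the rod's flat lower end; its z axis runs along the stirrer from the rod's end up to the handle's top; x and y are square to the handle's flat faces. At the start it leans in the holder's sleeve, about 30 degrees from vertical, handle up.
- stirrer_handle (a point): Point on the stirrer's axis inside the green handle, 130 mm from the rod's lower end.
- holder: Fixed grey holder: foot 120 x 84 x 10 mm, origin under its centre, x and y along its long and short sides; it carries a round sleeve, open at the upper end, 36 mm outside and 28 mm inside diameter, 78 mm long with a closed bottom 5 mm thick (73 mm deep). The sleeve leans 30 degrees from vertical towards the holder's -x side (its axis upward is [-0.5, 0, 0.866] in the holder's frame), which is roughly the robot's left.
- holder_mouth (a point): Centre of the sleeve's open upper end, on the sleeve's axis, about 92 mm above the desk. The stirrer stands in its place with its rod's lower end about 73 mm below this point along the axis.
- stand: Fixed grey lamp stand: round foot 190 mm across and 8 mm thick, origin under the foot's centre. A 14 mm post rises at [0.056, -0.097] in the stand's frame to 0.33 m above the desk, and an arm at 0.325 m carries the lamp head over the foot's centre.
- lamp_head (a point): Centre of the underside of the white lamp head, a disc 90 mm across and 22 mm thick, 290 mm above the desk, right above the foot's centre (in all it reaches up to 340 mm). A gripper held upright over the dish would strike it.
- dish: Loose round white dish, about 1 kg, standing on the stand's foot; origin at the centre of its underside, z up. Flat inner floor 6 mm above the origin, about 65 mm in radius; the 5 mm wall flares outward (30 degrees from vertical) to a rim 91 mm in outer radius, 38 mm above the origin. It slides on the foot if pushed with more than about 6 N.
- timer: Loose white timer, 62 x 62 x 19 mm, a bystander; origin under its centre.
- yellow_cup: Loose sample cup with yellow lid, 49 mm across, 60 mm high, a bystander; origin under its centre.
- amber_pot: Loose amber pot with white lid, 40 mm across, 75 mm high, a bystander; origin under its centre.
- orange_0: Orange drum-shaped bead, 22 mm across and 18 mm high (rounded, 12 g), one of three; origin at the bead's centre; its axes do not matter. It lies flat and loose on the dish's floor (the three orange together on one side, the three blue on the other) and slides easily when pushed.
- orange_1: Orange drum-shaped bead, 22 mm across and 18 mm high (rounded, 12 g), one of three; origin at the bead's centre; its axes do not matter. It lies flat and loose on the dish's floor (the three orange together on one side, the three blue on the other) and slides easily when pushed.
- orange_2: Orange drum-shaped bead, 22 mm across and 18 mm high (rounded, 12 g), one of three; origin at the bead's centre; its axes do not matter. It lies flat and loose on the dish's floor (the three orange together on one side, the three blue on the other) and slides easily when pushed.
- blue_0: Blue drum-shaped bead, 22 mm across and 18 mm high (rounded, 12 g), one of three; origin at the bead's centre; its axes do not matter. It lies flat and loose on the dish's floor (the three orange together on one side, the three blue on the other) and slides easily when pushed.
- blue_1: Blue drum-shaped bead, 22 mm across and 18 mm high (rounded, 12 g), one of three; origin at the bead's centre; its axes do not matter. It lies flat and loose on the dish's floor (the three orange together on one side, the three blue on the other) and slides easily when pushed.
- blue_2: Blue drum-shaped bead, 22 mm across and 18 mm high (rounded, 12 g), one of three; origin at the bead's centre; its axes do not matter. It lies flat and loose on the dish's floor (the three orange together on one side, the three blue on the other) and slides easily when pushed.
- lamp: The white lamp head with its arm, fixed to the stand; origin at the stand's origin (see lamp_head for the head itself).

How it is judged:
By the outcome, as a careful person would: the job done as asked, in the order asked, and still so for the second after the job is handed in, with the robot touching nothing.
It also fails if it takes over 72 s, if anything falls off the work surface, if the arm or the gripper's body presses on something with over 40 N, if the wrist force passes 120 N, or if a joint passes its speed limit or range.

## Robot

A 6-joint arm with a two-finger parallel gripper is mounted at the origin on a cart in front of the work surface, level with it; the furniture and walls round the work are solid. World frame = base frame: x ahead of the robot, y to its left, z up, the work surface at z = 0. Lengths are in m, angles in degrees, forces in N, time in s.
With the tool pointing down it reaches from about 0.375 to 0.9 m from the base axis. Payload 3.1 kg.
Tool frame: the origin (TCP) lies at the very end of the fingers, on their centre line; the grasp point (between the pads) lies 19 mm behind it (bot.hold_point_z is the z of the grasp point in the tool frame, in m); z points along the fingers, y is the direction in which the jaws open and shut (so a half turn about z gives the same grasp; the last joint's range is limited). The gripper opens to 87 mm and grips with 3 to 60 N. Pads are 19 mm wide; open, the fingers measure 117 mm over their backs; the gripper's body (75 mm by 190 mm) begins 51 mm behind the grasp point.
Start: joints at [62.939, 30.224, 82.088, -0, 67.689, -10.227], TCP at [0.181, 0.598, 0.223] pointing down, gripper open.
Joint ranges: [-176.69, 176.69], [-43.24, 126.21], [12.49, 139.97], [-82, 262], [0, 151.66], [-163.58, 163.58]. Speed limits (degrees/s): [159.86, 159.86, 180, 180, 180, 180].

## Interface

Orientations are given as a 3x3 rotation matrix whose columns are the frame's x, y, z axes.
In Python, from rig import bot gives the robot as it stands.
- The arm moves only by the tool servo_tool, never from a script. Its argument "increments" is a list of rows, each a list of 3 entries, a list of its own where there are three numbers: the closure, from 0 (fully open) to 1 (shut), then the shift along the tool's x, y, z in mm, then the turn about the tool's z in degrees. In form: [[claw, [x, y, z], turn], ...]. A call has 1 to 5 rows; each row shifts and turns the commanded pose from where the row before left it, along the tool's axes as they then stand; what a row does not reach is not made up. A row lasts 1/8 s, in which the tool goes at most 62.5 mm and 10.7 degrees, less where a joint would pass 70% of its speed; a pose out of reach is approached as far as the arm can. A call with a gripper value outside its range is refused whole. The fingers move at their own pace and stop on an object; the grip force is fixed at half the most. Time passes only in rows, so rows that do not move let the fingers close. It gives the time, the measured TCP pose, the force and the opening at its end, in the units of the state.
- bot.read_state(): the state, without advancing time (a new reading comes with each control period).
- bot.capture(name): name is "side" or "top"; returns (picture, depth): 384x512x3 uint8, blue, green, red; 384x512 float32, m along the optical axis (not along the pixel's ray), 0 where there is no reading.
- bot.camera_info(name): a dict with "K" (3x3 intrinsics, pixels), "distortion" ([k1, k2, p1, p2, k3] as OpenCV has them; the pictures are not rectified), "R" (3x3) and "t" (3): a world point X has camera coordinates R X + t. Camera axes: x right, y down, z forward; pixel columns grow to the right and rows downward; lengths in m; the calibration is good to about 2 mm. A picture is of the moment at which its call begins. camera_info takes no time and is no camera call.
- bot.hand_in(): hands the job in, once; it reports no verdict.
Trained networks look in the newest picture that a camera, given by its name, has taken for a name from the list of things; names that differ only in an ending like _2 or _b are one class to them, and where a whole thing is asked for, a point or a joint stands for the part that bears it (a point fixed in the world has none). Each returns a list of dicts, best first, with "p" (0 to 1); they miss things now and then, are a little off and sometimes report something else, mostly with a low value. They report only what shows in the picture. A call takes as long as a camera call.
- bot.find_in(camera, thing): "bbox" ([left, top, right, bottom] in pixels, round what is visible of it).
- bot.trace(camera, thing): "region" (384x512 bool, what is visible of it) and "bbox" ([left, top, right, bottom] in pixels, round what is visible of it).
The state is a dict: "time_s": time; "joint_positions": joint angles; "qvel": joint speeds; "tau": joint torques, N m; "position": TCP position; "tcp_rot": TCP orientation; "force": force on the tool from outside, world axes, zero at the start; "moment": the same for the moment, N m; "opening": opening from 0.0 (shut) to 1.0 (fully open).
Only numpy, scipy, OpenCV 4.12 (cv2) and the standard library are available. Lean on these libraries where they do the work, as an engineer would, in place of code of your own. Each camera call takes 0.05 s, during which the arm holds its last target.

## Working session

There is one attempt and no reset: what is moved stays moved. The work goes in short steps, Python scripts to look and compute and a tool call to move; the robot and the scene stay as the last step left them, time stands still between calls to the robot, and variables do not carry over. Pictures are saved under pics/ and viewed, and the job is handed in when it is done.

Besides the shell and the picture viewer there is one more tool, called as name(argument=value, ...), one argument or row to a line, values as JSON. servo_tool: Moves the arm, as the interface text tells. Its arguments: {"type":"object","properties":{"increments":{"type":"array","items":{"type":"array"}}},"required":["increments"]}

```bash
ls; mkdir -p pics; cat > h.py <<'E'
import numpy as np, cv2
from rig import bot
def cap(n,f=None):
    im,d=bot.capture(n)
    if f: cv2.imwrite('pics/'+f,im)
    return im,d
def px2w(n,uv,z):
    """pixels, depth along axis -> world"""
    c=bot.camera_info(n);K=np.array(c['K']);R=np.array(c['R']);t=np.array(c['t'])
    p=cv2.undistortPoints(np.array(uv,float).reshape(-1,1,2),K,np.array(c['distortion'])).reshape(-1,2)
    z=np.asarray(z,float).reshape(-1,1)
    return (np.c_[p,np.ones(len(p))]*z-t)@R
def ray(n,uv,h):
    """intersect with world z=h"""
    c=bot.camera_info(n);R=np.array(c['R']);t=np.array(c['t'])
    o=-R.T@t; d=px2w(n,uv,np.ones(len(np.array(uv).reshape(-1,2))))-o
    return o+d*((h-o[2])/d[:,2])[:,None]
def proj(n,X):
    c=bot.camera_info(n);K=np.array(c['K'])
    return cv2.projectPoints(np.array(X,float).reshape(-1,1,3),cv2.Rodrigues(np.array(c['R']))[0],np.array(c['t'],float),K,np.array(c['distortion']))[0].reshape(-1,2)
def cloud(n,m,d):
    v,u=np.nonzero(m&(d>0)); return px2w(n,np.c_[u,v],d[v,u])
E
python3 - <<'E'
from h import *
np.set_printoptions(precision=4,suppress=True)
print(bot.read_state()); print(bot.hold_point_z)
for n in('side','top'):
    im,d=cap(n,n+'0.png'); np.save('pics/'+n+'0.npy',d)
    c=bot.camera_info(n); print(n,-np.array(c['R']).T@np.array(c['t']),np.array(c['R'])[2])
E
```

```text
pics
{'time_s': 0.0, 'joint_positions': array([ 62.9405,  30.2791,  82.1579,   0.0003,  67.6867, -10.2299]), 'qvel': array([-0.036 ,  0.1012,  0.0306, -0.0094, -0.0259,  0.066 ]), 'tau': array([  0.0006, -44.0046, -17.6592,   0.0632,   0.0583,  -0.0002]), 'position': array([0.1806, 0.5976, 0.2216]), 'tcp_rot': array([[-0.9572,  0.2895, -0.001 ],
       [ 0.2895,  0.9572, -0.0019],
       [ 0.0004, -0.0021, -1.    ]]), 'force': array([0.5141, 0.0984, 0.0295]), 'moment': array([ 0.0032, -0.0589,  0.0617]), 'opening': 1.0002600628560725}
-0.0187
side [ 0.285  -0.8325  0.7891] [ 0.1719  0.7837 -0.5969]
top [ 0.1755 -0.0678  1.1976] [ 0.2793  0.0661 -0.9579]
```

View pics/side0.png

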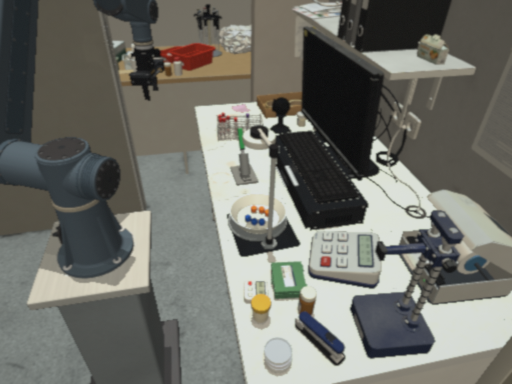

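View pics/top0.png

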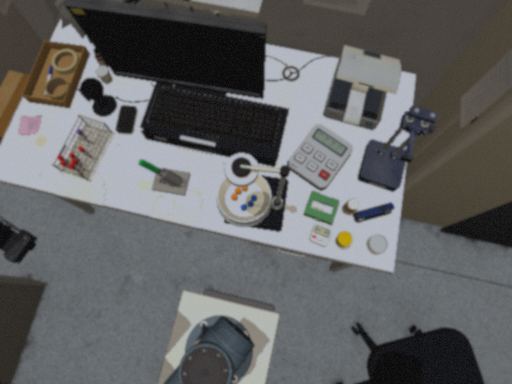

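```bash
python3 - <<'E'
from h import *
np.set_printoptions(precision=4,suppress=True)
D={n:np.load(f'pics/{n}0.npy') for n in('side','top')}
for n in('side','top'):
  for th in('stirrer','holder','stand','lamp','dish','timer','yellow_cup','amber_pot','orange_0','blue_0'):
    r=bot.trace(n,th)
    for q in r[:4]:
        if q['p']<.3: continue
        P=cloud(n,q['region'],D[n])
        print(n,th,round(q['p'],2),np.round(q['bbox']),q['region'].sum(),np.median(P,0) if len(P) else None,P.min(0) if len(P) else '',P.max(0) if len(P) else '')
        np.save(f'pics/m_{n}_{th}_{r.index(q) if False else 0}.npy',q['region']) if q is r[0] else 0
for n in('side','top'):
    im=cv2.imread(f'pics/{n}0.png')
    c=im[110:260,190:320] if n=='side' else im[120:240,120:320]
    cv2.imwrite(f'pics/{n}0c.png',cv2.resize(c,None,fx=4 if n=='top' else 4,fy=4,interpolation=cv2.INTER_CUBIC))
print(bot.read_state()['time_s'])
E
```

```text
side stand 0.92 [229. 126. 288. 249.] 1945 [ 0.4928 -0.0272  0.197 ] [ 0.3917 -0.0985 -0.004 ] [0.692  0.7138 0.3419]
side stand 0.52 [231. 195. 287. 235.] 1469 [0.4846 0.0589 0.0239] [ 0.4001 -0.0815 -0.0042] [0.5997 0.1896 0.1703]
side lamp 0.63 [243. 128. 280. 157.] 778 [0.4874 0.0094 0.3144] [ 0.4414 -0.0887 -0.002 ] [0.675  0.6488 0.3419]
side lamp 0.54 [254. 209. 261. 212.] 31 [0.4815 0.0641 0.0279] [0.4728 0.0583 0.017 ] [0.49   0.0779 0.0337]
side dish 0.88 [230. 196. 287. 233.] 1522 [0.4866 0.0544 0.0247] [ 0.3991 -0.0836 -0.0025] [0.5979 0.1896 0.1862]
side timer 0.81 [241. 280. 265. 303.] 409 [ 0.4202 -0.2388  0.0172] [ 0.39   -0.2959 -0.0015] [ 0.4623 -0.1969  0.0605]
side timer 0.39 [228. 127. 286. 252.] 1780 [ 0.4928 -0.0301  0.2361] [ 0.3917 -0.0977 -0.0037] [0.645  0.4911 0.3419]
side yellow_cup 0.85 [251. 295. 273. 326.] 507 [ 0.4187 -0.3214  0.0572] [ 0.3965 -0.3362 -0.0018] [ 0.4535 -0.2554  0.063 ]
side amber_pot 0.56 [299. 286. 320. 315.] 441 [ 0.53   -0.3263  0.0562] [ 0.5115 -0.3427 -0.0037] [ 0.573  -0.2475  0.0776]
side amber_pot 0.33 [251. 297. 274. 325.] 48
[... 660 characters left out ...]
 [225. 154. 290. 187.] 1072 [0.486  0.0278 0.3139] [ 0.4417 -0.0867 -0.0025] [0.6311 0.0803 0.342 ]
top lamp 0.71 [339. 200. 361. 214.] 217 [ 0.5284 -0.3117  0.0657] [ 0.5143 -0.3365 -0.0089] [ 0.5671 -0.294   0.0776]
top dish 0.85 [218. 178. 270. 221.] 1713 [0.479  0.0305 0.0163] [ 0.4004 -0.0529 -0.0059] [0.5685 0.1372 0.2996]
top timer 0.61 [310. 227. 331. 249.] 349 [ 0.4221 -0.2411  0.0158] [ 0.3902 -0.277  -0.005 ] [ 0.4567 -0.207   0.0239]
top yellow_cup 0.52 [340. 230. 350. 246.] 174 [ 0.4169 -0.3092  0.0571] [ 0.3968 -0.3329  0.0138] [ 0.4401 -0.2876  0.0646]
top amber_pot 0.59 [343. 200. 358. 214.] 184 [ 0.5279 -0.312   0.0695] [ 0.5146 -0.3336 -0.0023] [ 0.5671 -0.2963  0.0776]
1.1
```

View pics/side0c.png

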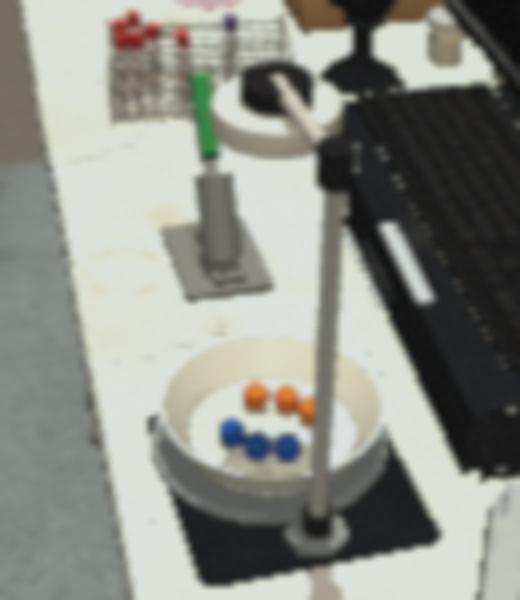

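View pics/top0c.png

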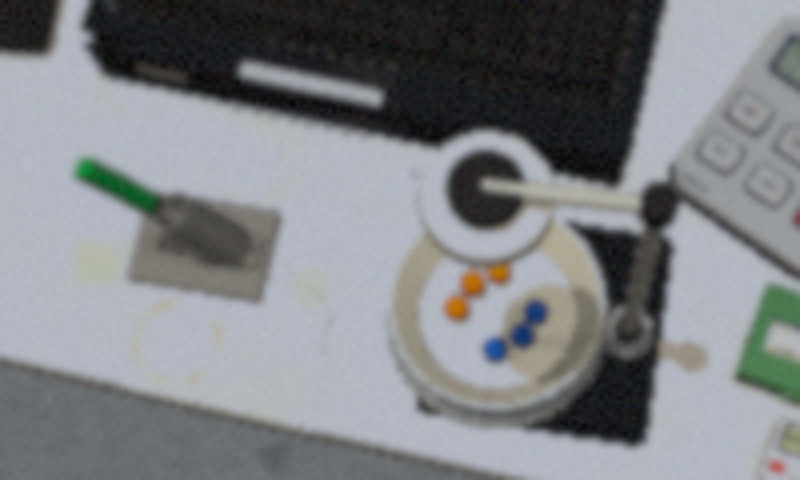

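```bash
cat >> h.py <<'E'
def hsv(im,lo,hi):
    return cv2.inRange(cv2.cvtColor(im,cv2.COLOR_BGR2HSV),lo,hi)>0
def beads(n,im,z=.023,roi=None):
    out={}
    for c,lo,hi in(('o',(3,140,120),(18,255,255)),('b',(105,120,60),(128,255,255))):
        m=hsv(im,lo,hi)
        k,l,s,ce=cv2.connectedComponentsWithStats(m.astype(np.uint8))
        L=[]
        for i in range(1,k):
            if s[i,4]<6: continue
            w=ray(n,ce[i],z)[0]
            if abs(w[0]-.483)<.1 and abs(w[1]-.035)<.1: L.append((*np.round(w[:2],4),int(s[i,4])))
        out[c]=L
    return out
E
python3 - <<'E'
from h import *
np.set_printoptions(precision=4,suppress=True)
for n in('side','top'):
    im=cv2.imread(f'pics/{n}0.png');d=np.load(f'pics/{n}0.npy')
    print(n,beads(n,im))
    g=hsv(im,(50,120,40),(80,255,255)); 
    k,l,s,ce=cv2.connectedComponentsWithStats(g.astype(np.uint8))
    for i in range(1,k):
        if s[i,4]<15: continue
        P=cloud(n,l==i,d); m=np.median(P,0)
        if m[1]<.2 or m[1]>.5: continue
        P=P[np.linalg.norm(P-m,axis=1)<.08]
        u=np.linalg.svd(P-P.mean(0))[2][0]; u*=np.sign(u[2]); t=(P-P.mean(0))@u
        print('green',s[i],len(P),P.mean(0),u,t.min(),t.max(),'lean',np.degrees(np.arccos(u[2])),np.degrees(np.arctan2(u[1],u[0])))
    # lamp/dish
    P=px2w(n,np.indices(d.shape)[::-1].reshape(2,-1).T,d.ravel()); P=P[(d.ravel()>0)]
    Q=P[(abs(P[:,0]-.49)<.08)&(abs(P[:,1]-.04)<.08)&(abs(P[:,2]-.312)<.005)]
    print('lamp top',len(Q),Q.min(0),Q.max(0))
    Q=P[(abs(P[:,0]-.48)<.12)&(abs(P[:,1]-.035)<.12)&(abs(P[:,2]-.046)<.003)]
    if len(Q)>20:
        A=np.c_[2*Q[:,:2],np.ones(len(Q))];x=np.linalg.lstsq(A,(Q[:,:2]**2).sum(1),rcond=None)[0]
        print('dish rim',len(Q),x[:2],np.sqrt(x[2]+x[:2]@x[:2]))
    Q=P[(abs(P[:,0]-.5)<.12)&(abs(P[:,1]-.28)<.1)]
    F=Q[abs(Q[:,2]-.010)<.003]
    print('foot',len(F),cv2.minAreaRect(F[:,:2].astype(np.float32)*1000))
    S=Q[(Q[:,2]>.03)&(Q[:,2]<.11)]
    S=S[(S[:,0]>.44)&(S[:,0]<.56)]
    c=S.mean(0);u=np.linalg.svd(S-c)[2][0];print('sleeve',len(S),c,u,S.min(0),S.max(0))
    Q=P[(abs(P[:,0]-.49)<.12)&(abs(P[:,1]+.04)<.06)&(P[:,2]>.09)&(P[:,2]<.27)]
    print('post',len(Q),np.median(Q,0))
E
```

```text
side {'o': [(np.float64(0.4819), np.float64(0.0713), 21), (np.float64(0.5113), np.float64(0.0561), 42)], 'b': [(np.float64(0.4631), np.float64(0.0211), 47), (np.float64(0.4933), np.float64(0.0049), 22)]}
green [238 129   6  20  55] 54 [0.4866 0.3362 0.1412] [-0.0404  0.4927  0.8693] -0.03747273272256843 0.03186583392262945 lean 29.627034221552773 94.68227014150762
lamp top 236 [ 0.4422 -0.0088  0.3071] [0.5295 0.0703 0.3167]
dish rim 204 [0.4888 0.0325] 0.08845434590498251
foot 235 ((539.9260864257812, 282.8710632324219), (133.41806030273438, 207.7799530029297), 72.08028411865234)
sleeve 234 [0.4911 0.2841 0.0694] [-0.0175  0.6048  0.7962] [0.4746 0.2519 0.0301] [0.5109 0.3264 0.1093]
post 272 [ 0.4977 -0.0802  0.1872]
top {'o': [(np.float64(0.5218), np.float64(0.0417), 10), (np.float64(0.5068), np.float64(0.0621), 20), (np.float64(0.4834), np.float64(0.0694), 16)], 'b': [(np.float64(0.4942), np.float64(0.0042), 14), (np.float64(0.4721), np.float64(0.0101), 14), (np.float64(0.4551), np.float64(0.0295), 16)]}
green [140 160  19  13  77] 76 [0.4881 0.3389 0.1412] [-0.0224  0.5158  0.8564] -0.04140370476261247 0.03455932275610581 lean 31.08517731639212 92.48201675731804
lamp top 498 [ 0.4426 -0.0076  0.3073] [0.5306 0.0803 0.3164]
dish rim 147 [0.4895 0.0358] 0.08753403851231475
foot 340 ((537.6508178710938, 284.4300537109375), (128.1424560546875, 211.25808715820312), 72.54389190673828)
sleeve 256 [0.4902 0.2899 0.0727] [-0.0036  0.6522  0.758 ] [0.4745 0.2575 0.0315] [0.511  0.3301 0.1093]
post 84 [ 0.4943 -0.0747  0.1892]
```

```bash
python3 - <<'E'
from h import *
np.set_printoptions(precision=4,suppress=True)
for n in('side','top'):
    im=cv2.imread(f'pics/{n}0.png');d=np.load(f'pics/{n}0.npy')
    uv=np.indices(d.shape)[::-1].reshape(2,-1).T
    P=px2w(n,uv,d.ravel()); I=im.reshape(-1,3).astype(int)
    box=(abs(P[:,0]-.495)<.07)&(abs(P[:,1]-.285)<.09)&(d.ravel()>0)
    print(n,'desk brightness',np.median(I[box].max(1)))
    F=box&(abs(P[:,2]-.010)<.006)&(I.max(1)<(150 if n=='side' else 145))&(P[:,1]<.36)
    m=F.reshape(d.shape).astype(np.uint8); k,l,s,ce=cv2.connectedComponentsWithStats(m); i=1+np.argmax(s[1:,4]); 
    v,u=np.nonzero(l==i); W=ray(n,np.c_[u,v],.010)[:,:2]*1000
    print('foot',len(W),cv2.minAreaRect(W.astype(np.float32)))
    # sleeve: points above .03, gray
    S=P[box&(P[:,2]>.03)&(P[:,2]<.10)&(P[:,1]<.335)&(abs(P[:,0]-.49)<.03)]
    # fit cylinder r=18, lean 30deg: params x,y(at z=.06),az
    from scipy.optimize import least_squares
    def f(p):
        a=np.array([.5*np.cos(p[2]),.5*np.sin(p[2]),.866]); q=S-np.array([p[0],p[1],.06])
        return np.linalg.norm(q-np.outer(q@a,a),axis=1)-.018
    r=least_squares(f,[.489,.28,1.6],loss='soft_l1',f_scale=.002);
    print('cyl',len(S),r.x[:2],np.degrees(r.x[2]),np.sqrt(r.cost*2/len(S)), 'mouth',r.x[:2]+.032*.577*np.array([np.cos(r.x[2]),np.sin(r.x[2])]))
    g=hsv(im,(50,120,40),(80,255,255)).ravel()&(abs(P[:,0]-.49)<.06)&(abs(P[:,1]-.34)<.08)
    S=P[g]
    def f2(p):
        az,th=p[2:]; a=np.array([np.sin(th)*np.cos(az),np.sin(th)*np.sin(az),np.cos(th)]);n1=np.array([-np.cos(th)*np.cos(az),-np.cos(th)*np.sin(az),np.sin(th)]);n2=np.cross(a,n1)
        q=S-np.array([p[0],p[1],.136]); return np.maximum(abs(q@n1),abs(q@n2))-.009
    r=least_squares(f2,[.4875,.345,1.6,.52],loss='soft_l1',f_scale=.002)
    print('handle',r.x[:2],np.degrees(r.x[2:]),np.sqrt(r.cost*2/len(S)))
E
```

```text
side desk brightness 163.0
foot 242 ((488.68157958984375, 292.3938903808594), (77.52857208251953, 120.8439712524414), 2.9408438205718994)
cyl 219 [0.4929 0.2925] 90.89169386954097 0.00239594339345312 mouth [0.4926 0.3109]
handle [0.4911 0.3436] [99.7364 29.2257] 0.001657995547721594
top desk brightness 148.0
foot 454 ((491.355224609375, 298.62811279296875), (83.7531967163086, 119.22325897216797), 3.4367988109588623)
cyl 233 [0.4936 0.293 ] 91.83739410530465 0.0024818584474541184 mouth [0.493  0.3114]
handle [0.4827 0.345 ] [97.0659 29.3622] 0.0014660961397780137
```

servo_tool(
  increments=[
    [0, [-52, -20, 0], 0],
    [0, [-52, -20, 0], 0],
    [0, [-52, -20, 0], 0],
    [0, [-52, -20, 0], 0],
    [0, [-52, -20, 0], 0],
  ],
)

```text
time_s: 1.72
position: [0.4022, 0.4261, 0.2227]
tcp_rot: [[-0.957, 0.289, 0.0], [0.289, 0.957, 0.0], [-0.0, 0.001, -1.0]]
force: [0.0, 1.4, 0.2]
opening: 1.002
```

servo_tool(
  increments=[
    [0, [-52, -20, 0], 0],
    [0, [-52, -22, 0], 0],
    [0, [0, 0, 0], 10],
    [0, [0, 0, 0], 10],
    [0, [0, 0, 0], 10],
  ],
)

```text
time_s: 2.35
position: [0.4885, 0.3565, 0.2225]
tcp_rot: [[-0.679, 0.734, -0.0], [0.734, 0.679, 0.0], [0.0, -0.0, -1.0]]
force: [0.2, -0.1, -0.2]
opening: 1.004
```

servo_tool(
  increments=[
    [0, [0, 0, 0], 10],
    [0, [0, 0, 0], 10],
    [0, [0, 0, 0], 10],
    [0, [0, 0, 0], 10],
    [0, [0, 0, 0], 0],
  ],
)

```text
time_s: 2.98
position: [0.4882, 0.3569, 0.2226]
tcp_rot: [[-0.057, 0.998, 0.0], [0.998, 0.057, 0.0], [0.0, 0.0, -1.0]]
force: [-0.4, 0.0, -0.0]
opening: 1.0
```

servo_tool(
  increments=[
    [0, [0, 0, 22], 0],
    [0, [0, 0, 22], 0],
    [0, [0, 0, 22], 0],
    [0, [0, 0, 19], 0],
    [0, [0, 0, 0], 0],
  ],
)

```text
time_s: 3.6
position: [0.4871, 0.3563, 0.1361]
tcp_rot: [[-0.058, 0.998, -0.003], [0.998, 0.058, -0.002], [-0.001, -0.003, -1.0]]
force: [-0.1, 0.7, -0.0]
opening: 0.998
```

```bash
python3 - <<'E'
from h import *
s,_=cap('side');t,_=cap('top')
a=cv2.resize(s[90:200,190:300],(520,520),interpolation=cv2.INTER_CUBIC)
p=proj('side',[[.4875,.356,.1555]])[0];print(p)
b=cv2.resize(t[130:220,110:220],None,fx=4,fy=4,interpolation=cv2.INTER_CUBIC)
cv2.imwrite('pics/g1.png',a);cv2.imwrite('pics/g1t.png',b)
E
```

```text
[239.67189246 131.6958322 ]
```

View pics/g1.png

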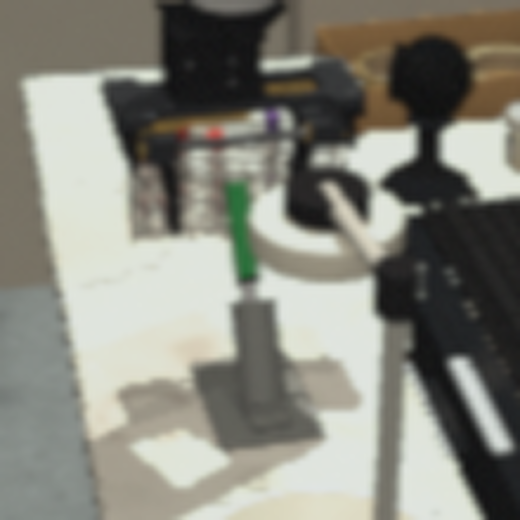

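servo_tool(
  increments=[
    [1, [0, 0, 0], 0],
    [1, [0, 0, 0], 0],
    [1, [0, 0, 0], 0],
    [1, [0, 0, 0], 0],
    [1, [0, 0, 0], 0],
  ],
)

```text
time_s: 4.32
position: [0.4882, 0.3569, 0.1376]
tcp_rot: [[-0.055, 0.998, 0.0], [0.998, 0.055, -0.0], [-0.0, 0.0, -1.0]]
force: [0.5, 0.1, -0.0]
opening: 0.518
```

servo_tool(
  increments=[
    [1, [0, 0, 0], 0],
    [1, [0, 0, 0], 0],
  ],
)

```text
time_s: 4.58
position: [0.4882, 0.3569, 0.1375]
tcp_rot: [[-0.055, 0.998, -0.0], [0.998, 0.055, -0.0], [-0.0, -0.0, -1.0]]
force: [-0.6, -0.2, 0.2]
opening: 0.288
```

servo_tool(
  increments=[
    [1, [0, 0, 0], 0],
    [1, [0, 0, 0], 0],
    [1, [0, 0, 0], 0],
  ],
)

```text
time_s: 4.95
position: [0.4884, 0.3569, 0.1376]
tcp_rot: [[-0.055, 0.998, 0.0], [0.998, 0.055, 0.0], [0.0, 0.0, -1.0]]
force: [-0.2, -0.4, -0.4]
opening: 0.205
```

servo_tool(
  increments=[
    [1, [3, 0, -8], 0],
    [1, [9, 0, -16], 0],
    [1, [10, 0, -17], 0],
    [1, [10, 0, -17], 0],
    [1, [10, 0, -17], 0],
  ],
)

```text
time_s: 5.58
position: [0.4855, 0.3993, 0.2134]
tcp_rot: [[-0.055, 0.998, -0.0], [0.998, 0.055, 0.0], [0.0, -0.0, -1.0]]
force: [0.1, 0.5, -1.2]
opening: 0.205
```

servo_tool(
  increments=[
    [1, [8, 0, -20], 0],
    [1, [0, 0, -20], 0],
    [1, [0, 0, -20], 0],
    [1, [0, 0, 0], 0],
  ],
)

```text
time_s: 6.08
position: [0.4861, 0.4076, 0.2746]
tcp_rot: [[-0.055, 0.998, 0.003], [0.998, 0.055, 0.002], [0.002, 0.004, -1.0]]
force: [0.0, -0.8, -1.3]
opening: 0.205
```

```bash
python3 - <<'E'
from h import *
np.set_printoptions(precision=4,suppress=True)
s,d=cap('side','e1.png');t,dt=cap('top','e1t.png')
st=bot.read_state();print(st['position'],st['force'],st['opening'])
for n,im,d in(('side',s,d),('top',t,dt)):
    P=px2w(n,np.indices(d.shape)[::-1].reshape(2,-1).T,d.ravel())
    g=hsv(im,(50,120,40),(80,255,255)).ravel()&(np.linalg.norm(P-st['position'],axis=1)<.12)
    S=P[g]
    print(n,len(S)); 
    if len(S)>8:
        u=np.linalg.svd(S-S.mean(0))[2][0]; print(S.mean(0),u*np.sign(u[2]))
    # rod points
    q=(np.linalg.norm(P-(st['position']+[0,-.06,-.1]),axis=1)<.07)&(P[:,2]>.11)&(d.ravel()>0)&~g
    print('rod',q.sum(),P[q].min(0) if q.any() else '',P[q][np.argmin(P[q][:,2])] if q.any() else '')
cv2.imwrite('pics/e1c.png',cv2.resize(s[60:200,180:310],None,fx=4,fy=4,interpolation=cv2.INTER_CUBIC))
E
```

```text
[0.4849 0.4067 0.2722] [ 0.3429  0.1388 -0.5649] 0.2026755849849704
side 88
[0.4846 0.388  0.2794] [-0.0339  0.4808  0.8762]
rod 83 [0.4827 0.3227 0.1641] [0.4913 0.3286 0.1641]
top 76
[0.4832 0.3837 0.2727] [-0.0955  0.2791  0.9555]
rod 100 [0.4784 0.3265 0.1617] [0.4929 0.3284 0.1617]
```

View pics/e1c.png

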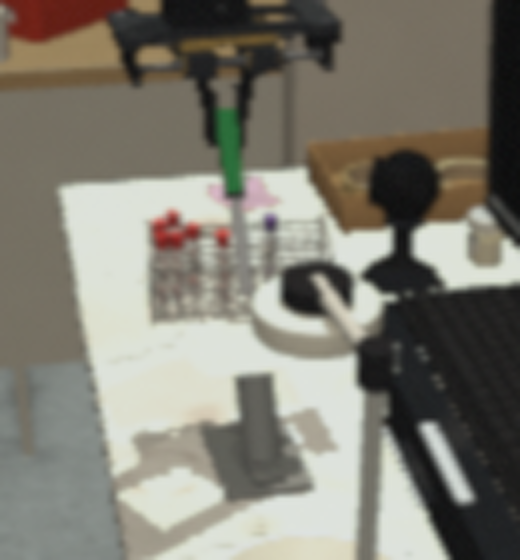

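```bash
cat > plan.py <<'E'
import numpy as np
D=np.array([.489,.0345]); LA=np.array([.4865,.0355])-D
RW=56.
def sim(b,path,rs=17.5,step=1.,rw=RW):
    b=b.copy(); n=len(b)
    pos=path[0]
    for q in path[1:]:
        L=np.linalg.norm(q-pos); k=max(1,int(np.ceil(L/step)))
        for i in range(1,k+1):
            t=pos+(q-pos)*i/k
            for _ in range(25):
                mv=False
                v=b-t; d=np.linalg.norm(v,axis=1); m=d<rs
                if m.any(): b[m]=t+v[m]/d[m,None]*(rs+.01); mv=True
                for a in range(n):
                    v=b[a+1:]-b[a]; d=np.linalg.norm(v,axis=1)
                    for j in np.nonzero(d<22)[0]:
                        o=(22.01-d[j])/2*v[j]/d[j]; b[a+1+j]+=o; b[a]-=o; mv=True
                d=np.linalg.norm(b,axis=1); m=d>rw
                if m.any(): b[m]*=(rw/d[m])[:,None]; mv=True
                if not mv: break
        pos=q
    return b
def score(b0,b):
    mv=np.linalg.norm(b-b0,axis=1).min()
    X=np.linalg.norm(b[:3,None]-b[None,3:],axis=2)
    near=max(X.min(0).max(),X.min(1).max())
    return mv,near
def tcp(tip,az,off=75):
    return (D*1000+tip+off*np.array([np.cos(np.radians(az)),np.sin(np.radians(az))]))/1000
def ok(tip,az,off=75,cl=88):
    e=np.array([np.cos(np.radians(az)),np.sin(np.radians(az))])
    g=tip+off*e-LA*1000
    return g@e>=cl and np.linalg.norm(tcp(tip,az,off))>.385 and np.linalg.norm(tip)<54
E
cat > search.py <<'E'
from plan import *
import sys
rng=np.random.default_rng(int(sys.argv[1]))
b0=np.array([[33,7],[18,27.5],[-6,35.5],[5,-30],[-17,-24.5],[-34,-5]],float)
import time; T=time.time(); best=[]
def rt(az):
    while 1:
        p=rng.uniform(-54,54,2)
        if ok(p,az): return p
azs=[90,110,135,160,180]
while time.time()-T<200:
    b=b0;segs=[]
    for g in range(rng.integers(1,3)):
        az=rng.choice(azs)
        for _ in range(30):
            p=rt(az)
            if np.linalg.norm(b-p,axis=1).min()>20: break
        else: break
        path=[p]+[rt(az) for _ in range(rng.integers(1,4))]
        b=sim(b,path,step=3.); segs.append((az,path))
    if not segs: continue
    mv,ne=score(b0,b)
    if mv>18 and ne<38:
        r=[]
        for k in range(8):
            bb0=b0+rng.normal(0,2,b0.shape);bb=bb0;o=rng.normal(0,2,2);rs=17.5+rng.normal(0,1)
            for az,p in segs: bb=sim(bb,[x+o for x in p],rs=rs,step=2.,rw=RW+rng.normal(0,2))
            r.append(score(bb0,bb))
        r=np.array(r); s=np.mean((r[:,0]>16)&(r[:,1]<43))
        L=sum(np.linalg.norm(np.diff(p,axis=0),axis=1).sum() for _,p in segs)
        best.append((s-.0003*L-.1*len(segs),s,r[:,0].min(),r[:,1].max(),segs))
best.sort(key=lambda x:-x[0])
for x in best[:3]: print(np.round(x[:4],2),[(int(a),np.round(p).astype(int).tolist()) for a,p in x[4]])
print(len(best))
E
for i in 1 2 3 4; do python3 search.py $i & done; wait
```

```text
0
0
0
0
```

```bash
cat > beam.py <<'E'
from plan import *
import sys,time
from multiprocessing import Pool
azs=[90,110,135,160,180]
def cost(b0,b):
    mv=np.linalg.norm(b-b0,axis=1)
    X=np.linalg.norm(b[:3,None]-b[None,3:],axis=2)
    n=np.r_[X.min(0),X.min(1)]
    return np.maximum(0,20-mv).sum()+np.maximum(0,n-38).sum()
def run(a):
    seed,b0,bs=a
    rng=np.random.default_rng(seed)
    def rt(az):
        while 1:
            p=rng.uniform(-54,54,2)
            if ok(p,az): return p
    beam=[(cost(b0,bs),bs,[])]
    hist=[]
    for d in range(6):
        new=[]
        for c,b,s in beam:
            for _ in range(160):
                if s and rng.random()<.65: az=s[-1][0]; p=s[-1][2]; 
                else:
                    az=rng.choice(azs)
                    for _ in range(30):
                        p=rt(az)
                        if np.linalg.norm(b-p,axis=1).min()>20: break
                    else: continue
                q=rt(az); b2=sim(b,[p,q],step=3.)
                fresh=not(s and s[-1][0]==az and (p==s[-1][2]).all())
                new.append((cost(b0,b2)+(1.5 if fresh else 0)*0,b2,s+[(az,p,q,fresh)]))
        new.sort(key=lambda x:x[0]); beam=new[:12]; hist.append(beam[0])
        if beam[0][0]<=0: break
    # robustness of finals
    out=[]
    for c,b,s in beam:
        r=[]
        for k in range(8):
            e=rng.normal(0,1.5,b0.shape);bb=bs+e;o=rng.normal(0,1.5,2);rs=17.5+rng.normal(0,1)
            for az,p,q,f in s: bb=sim(bb,[p+o,q+o],rs=rs,step=2.,rw=RW+rng.normal(0,2))
            r.append(score(b0+e,bb))
        r=np.array(r); out.append((np.mean((r[:,0]>16)&(r[:,1]<43)),c,np.median(r[:,0]),np.median(r[:,1]),b,s))
    return out
def main(b0,bs):
    with Pool(8) as P: R=sum(P.map(run,[(i,b0,bs) for i in range(16)]),[])
    R.sort(key=lambda x:(-x[0],x[1],len(x[5])))
    for x in R[:6]:
        print(np.round(x[:4],2),np.round(x[4]).astype(int).tolist())
        for az,p,q,f in x[5]: print('   ',int(az),np.round(p).astype(int),np.round(q).astype(int),'new' if f else '')
if __name__=='__main__':
    b0=np.array([[33,7],[18,27.5],[-6,35.5],[5,-30],[-17,-24.5],[-34,-5]],float)
    main(b0,b0)
E
nproc; time timeout 550 python3 beam.py
```

```text
4
[ 0.25  9.68  9.69 42.79] [[45, -3], [23, -2], [-13, 0], [20, -28], [0, -35], [-45, -20]]
    135 [13 50] [-19  31] new
    110 [ 4 52] [20 24] new
    180 [-32  31] [-26 -38] new
    180 [-26 -38] [-17 -30] 
    90 [10 24] [-33  18] new
    90 [-33  18] [45 14] 
[ 0.12 11.62 10.34 44.38] [[45, -1], [23, -2], [-13, 0], [20, -28], [0, -35], [-45, -20]]
    135 [13 50] [-19  31] new
    110 [ 4 52] [20 24] new
    180 [-32  31] [-26 -38] new
    180 [-26 -38] [-17 -30] 
    90 [10 24] [-33  18] new
    90 [-33  18] [23 16] 
[ 0.    3.9   8.42 61.3 ] [[40, -12], [42, 10], [-8, -55], [20, -22], [5, -38], [-41, -38]]
    90 [32 44] [-28  35] new
    90 [-28  35] [40 27] 
    160 [-22  43] [-34   8] new
    160 [-34   8] [-26 -15] 
    180 [-29  -9] [-21 -43] new
    135 [-35 -10] [-44 -21] new
[ 0.    6.62  3.35 61.1 ] [[39, -19], [43, 2], [-14, -54], [18, -24], [2, -40], [-46, -32]]
    90 [32 44] [-28  35] new
    90 [-28  35] [40 27] 
    160 [-22  43] [-34   8] new
    160 [-34   8] [-29 -18] 
    180 [-16 -14] [-23 -39] new
    90 [21 40] [47 19] new
[ 0.    7.16  6.59 55.53] [[39, -12], [42, 10], [-10, -55], [20, -23], [4, -38], [-44, -34]]
    90 [32 44] [-28  35] new
    90 [-28  35] [40 27] 
    160 [-22  43] [-34   8] new
    160 [-34   8] [-26 -15] 
    180 [-28  17] [-24 -44] new
    135 [-34   4] [-44 -17] new
[ 0.    8.97  3.36 57.08] [[39, -14], [43, 8], [-14, -54], [18, -24], [3, -40], [-46, -32]]
    90 [32 44] [-28  35] new
    90 [-28  35] [40 27] 
    160 [-22  43] [-34   8] new
    160 [-34   8] [-29 -18] 
    180 [-16 -14] [-23 -39] new
    90 [-20  40] [40 25] new
real	4m59.597s
user	17m44.451s
sys	0m0.661s
```

```bash
python3 - <<'E'
from h import *
np.set_printoptions(precision=1,suppress=True)
st=bot.read_state();R=st['tcp_rot'];p=np.array([.4856,.407,.2726])
A=[]
for n in('side','top'):
    im,d=cap(n)
    P=px2w(n,np.indices(d.shape)[::-1].reshape(2,-1).T,d.ravel())[d.ravel()>0]
    q=(P-p)@R*1000; A.append(q)
q=np.vstack(A); q=q[(abs(q[:,0])<150)&(abs(q[:,1])<150)]
for z in range(0,420,15):
    s=q[(-q[:,2]>=z)&(-q[:,2]<z+15)]
    if len(s)>5: print(z,len(s),np.percentile(s[:,0],[2,98]),np.percentile(s[:,1],[2,98]))
print(st['time_s'])
E
```

```text
0 104 [-25.3  -0.4] [-18.7  15.7]
15 71 [-17.3   0.9] [-20.1  16.1]
30 46 [-15.5   9.6] [-23.   18.4]
45 56 [-15.3  10.2] [-26.  22.]
60 80 [-39.1  27.7] [-88.1  81.8]
75 452 [-40.6  25. ] [-87.3  79.9]
90 434 [-40.7  18.8] [-94.6  86.1]
105 1164 [-37.9  28.8] [-94.4  91.7]
120 176 [-26.7   7.5] [-51.6  12.3]
135 116 [-27.1  13.7] [-51.8  12.3]
150 104 [-40.4  14.9] [-51.7   9.5]
165 288 [-41.2  23.4] [-50.5  27.9]
180 113 [-37.   -2.7] [-32.5  26.4]
195 133 [-38.   -6.8] [-36.1  29.1]
210 114 [-37.9  -5.3] [-34.9  30.4]
225 105 [-36.4  -5.3] [-34.7  27.2]
240 111 [-37.   -7.9] [-35.   27.5]
255 178 [-57.   13.7] [-37.1  29.1]
270 171 [-76.8  20.7] [-50.6  45.9]
285 430 [-98.9  18.5] [-74.5  51.1]
300 778 [-112.6   17.6] [-143.4   50.2]
315 950 [-119.3   20.5] [-140.4   39.7]
330 1453 [-119.8   47.2] [-124.5   35.2]
345 718 [-121.    40.8] [-129.3   20.1]
360 1018 [-120.4   13.7] [-146.6  -35.5]
375 458 [-125.6  -11.9] [-146.7  -84.9]
390 329 [-123.9  -47.6] [-147.8 -115.2]
405 124 [-122.   -68.4] [-149.8 -137.9]
6.175
```

View pics/e1.png

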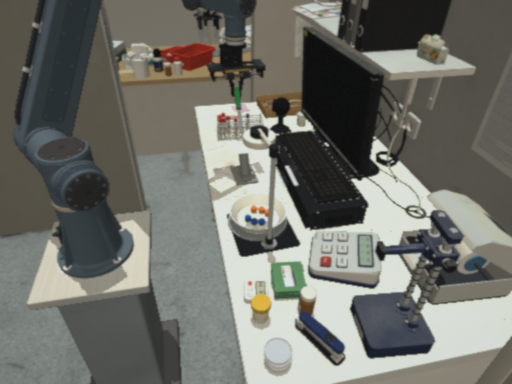

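```bash
cat >> plan.py <<'E'
POST=np.array([.4955,-.0775])*1000-D*1000
def rect(p,g,e,x0,x1,y0,y1):
    f=np.array([e[1],-e[0]])  # tool y for tool x=e, z down
    q=np.array([(p-g)@e,(p-g)@f])
    c=np.array([np.clip(q[0],x0,x1),np.clip(q[1],y0,y1)])
    return np.linalg.norm(q-c)
def ok(tip,az,off=75,m=4):
    if np.linalg.norm(tip)>52: return False
    e=np.array([np.cos(np.radians(az)),np.sin(np.radians(az))])
    g=tip+off*e
    return rect(LA*1000,g,e,-41,38,-51,41)>45+m and rect(POST,g,e,-40,40,-97,97)>7+10 and np.linalg.norm(tcp(tip,az,off))>.385
E
sed -i 's/^azs=.*/azs=[0,20,45,70,90,110,135,160,180]/' beam.py
python3 - <<'E'
from h import *
from plan import *
np.set_printoptions(precision=3,suppress=True)
P=[]
for n in('side','top'):
    d=np.load(f'pics/{n}0.npy');q=px2w(n,np.indices(d.shape)[::-1].reshape(2,-1).T,d.ravel())[d.ravel()>0];P.append(q)
P=np.vstack(P);
for z in(.06,.12,.2):
  q=P[(P[:,2]>z)&(P[:,0]<.75)&(P[:,0]>.45)&(P[:,1]<.25)&(P[:,1]>-.15)&(np.linalg.norm(P[:,:2]-[.4865,.036],axis=1)>.06)&(np.linalg.norm(P[:,:2]-[.4955,-.0775],axis=1)>.03)]
  q=q[(q[:,0]>.53)|(q[:,1]>.1)]
  print(z,len(q),np.percentile(q[:,0],[0,1,5]) if len(q) else '', q.min(0) if len(q) else '')
print(bot.read_state()['joint_positions'])
E
time timeout 570 python3 beam.py
```

```text
0.06 5791 [0.622 0.623 0.625] [ 0.622 -0.148  0.06 ]
0.12 0  
0.2 0  
[29.87  28.141 77.569  0.004 74.435 26.704]
[ 0.25  2.87 14.65 42.31] [[21, -23], [-1, 9], [-27, 41], [18, -45], [0, -28], [-46, 13]]
    45 [10 50] [46  2] new
    45 [46  2] [-10  41] 
    180 [-29 -42] [-30   6] new
    180 [-30   6] [-18 -26] 
    90 [28 23] [-6 27] new
    20 [49 11] [28 -7] new
[ 0.25  4.19 15.64 40.98] [[47, -12], [14, 3], [-37, -8], [21, -36], [0, -32], [-54, 6]]
    70 [41 32] [-26  43] new
    70 [-26  43] [46  5] 
    180 [-29 -42] [-28   3] new
    180 [-23  45] [-19 -26] new
    180 [-19 -26] [-18 -46] 
    180 [-18 -46] [-18  11] 
[ 0.25  4.2  14.19 39.11] [[47, -12], [14, 3], [-37, -8], [21, -36], [0, -32], [-54, 6]]
    70 [41 32] [-26  43] new
    70 [-26  43] [46  5] 
    180 [-29 -42] [-28   3] new
    180 [-23  45] [-19 -26] new
    180 [-19 -26] [-18 -46] 
    180 [-18 -46] [-18  48] 
[ 0.25  7.27  8.31 47.15] [[-3, -23], [-22, 18], [-33, 39], [4, -44], [-5, -1], [-49, 7]]
    45 [ 47 -12] [25 37] new
    45 [25 37] [-13  34] 
    180 [-18 -47] [-26  -4] new
    0 [27 44] [ 13 -28] new
    160 [-33 -28] [-34  -2] new
    160 [-34  -2] [-22   0] 
[ 0.25  9.85  9.86 36.52] [[2, -23], [-39, 40], [-22, 23], [-5, -44], [-11, -5], [-45, 2]]
    45 [51 -8] [ 0 49] new
    90 [13 37] [-22  40] new
    180 [-18 -46] [-28   2] new
    45 [-11  43] [ 44 -22] new
    0 [18  9] [ 26 -13] new
    0 [ 26 -13] [ 13 -40] 
[ 0.12  3.17 14.39 51.73] [[47, -12], [0, -10], [-37, -8], [32, -46], [-2, -32], [-54, 6]]
    70 [41 32] [-26  43] new
    70 [-26  43] [46  5] 
    180 [-29 -42] [-28   3] new
    180 [-23  45] [-19 -26] new
    0 [27 44] [20 12] new
    0 [20 12] [ 14 -48] 
real	5m5.549s
user	19m34.146s
sys	0m0.409s
```

```bash
cat > try.py <<'E'
from plan import *
def tr(b0,segs,b=None,pr=True):
    b=b0 if b is None else b
    for az,*p in segs:
        p=[np.array(x,float) for x in p]
        for x in p:
            if not ok(x,az): print('NOT OK',az,x,np.linalg.norm(tcp(x,az)))
        d=np.linalg.norm(b-p[0],axis=1).min()
        b=sim(b,p); print(az,'clear',round(d),'->',np.round(b).astype(int).tolist(),np.round(score(b0,b)))
    print('moved',np.round(np.linalg.norm(b-b0,axis=1)),'X',np.round(np.linalg.norm(b[:3,None]-b[None,3:],axis=2)).tolist())
    return b
b0=np.array([[33,7],[18,27.5],[-6,35.5],[5,-30],[-17,-24.5],[-34,-5]],float)
E
python3 - <<'E'
from try_ import * if False else None
E
mv try.py trial.py; python3 - <<'E'
from trial import *
tr(b0,[(10,(45,23),(17,-16)),(60,(28,44),(9,15)),(135,(-50,-14),(-25,-4)),(110,(-20,48),(-10,28))])
print()
tr(b0,[(10,(45,23),(16,-16)),(60,(20,48),(8,16)),(110,(-20,48),(-5,22)),(135,(-50,-14),(-25,-4))])
print()
tr(b0,[(20,(45,23),(17,-12)),(45,(30,42),(12,12)),(150,(-48,-20),(-25,-8)),(100,(-10,52),(-5,16))])
E
```

```text
10 clear 20 -> [[0, -18], [18, 28], [-6, 36], [0, -40], [-21, -26], [-34, -5]] [ 0. 61.]
NOT OK 60 [28. 44.] 0.5727553571373748
60 clear 19 -> [[-1, -23], [1, -1], [-6, 36], [1, -45], [-23, -26], [-34, -5]] [ 0. 49.]
NOT OK 135 [-25.  -4.] 0.41937051822147053
135 clear 18 -> [[-1, -23], [2, -1], [-6, 36], [1, -45], [-23, -26], [-16, 11]] [ 0. 26.]
110 clear 19 -> [[-1, -23], [2, -1], [7, 30], [1, -45], [-23, -26], [-16, 11]] [ 6. 30.]
moved [45. 33. 14. 15.  6. 24.] X [[22.0, 22.0, 37.0], [44.0, 35.0, 22.0], [75.0, 64.0, 30.0]]

10 clear 20 -> [[1, -26], [18, 28], [-6, 36], [-4, -47], [-20, -24], [-34, -5]] [ 0. 61.]
60 clear 21 -> [[1, -26], [24, 9], [-6, 36], [-4, -47], [-20, -24], [-34, -5]] [ 0. 55.]
110 clear 19 -> [[1, -26], [24, 9], [11, 29], [-4, -47], [-20, -24], [-34, -5]] [ 0. 57.]
NOT OK 135 [-25.  -4.] 0.41937051822147053
135 clear 18 -> [[1, -26], [24, 9], [11, 29], [-4, -47], [-20, -24], [-16, 11]] [ 4. 40.]
moved [45. 20. 18. 19.  4. 24.] X [[22.0, 22.0, 40.0], [63.0, 55.0, 40.0], [78.0, 62.0, 32.0]]

NOT OK 20 [ 17. -12.] 0.5784844318573963
20 clear 20 -> [[20, -29], [18, 28], [-6, 36], [-1, -37], [-18, -24], [-34, -5]] [ 0. 61.]
45 clear 19 -> [[20, -29], [-6, 12], [-6, 36], [-1, -37], [-18, -24], [-34, -5]] [ 0. 49.]
NOT OK 150 [-48. -20.] 0.37962635517000054
NOT OK 150 [-25.  -8.] 0.4041477228645524
150 clear 21 -> [[20, -29], [-6, 12], [-6, 36], [0, -37], [-18, -24], [-29, 9]] [ 0. 39.]
NOT OK 100 [-10.  52.] 0.492797634967909
100 clear 17 -> [[20, -29], [-8, -1], [12, 20], [0, -37], [-18, -24], [-29, 9]] [ 1. 42.]
moved [38. 39. 24.  9.  1. 15.] X [[22.0, 39.0, 62.0], [36.0, 25.0, 24.0], [58.0, 53.0, 42.0]]  File "<stdin>", line 1
    from try_ import * if False else None
                       ^^
SyntaxError: invalid syntax
```

servo_tool(
  increments=[
    [1, [-39, 25, 0], 0],
    [1, [-39, 25, 0], 0],
    [1, [-39, 25, 0], 0],
    [1, [-39, 25, 0], 0],
    [1, [-39, 25, 0], 0],
  ],
)

```text
time_s: 6.9
position: [0.6212, 0.2176, 0.2712]
tcp_rot: [[-0.055, 0.998, -0.002], [0.998, 0.055, -0.0], [-0.0, -0.002, -1.0]]
force: [0.2, 0.3, -1.3]
opening: 0.205
```

servo_tool(
  increments=[
    [1, [0, 0, 0], 10.4],
    [1, [0, 0, 0], 10.4],
    [1, [0, 0, 0], 10.4],
    [1, [0, 0, 0], 10.4],
    [1, [0, 0, 0], 10.4],
  ],
)

```text
time_s: 7.52
position: [0.6205, 0.2188, 0.2711]
tcp_rot: [[0.757, 0.654, -0.003], [0.654, -0.757, -0.0], [-0.002, -0.001, -1.0]]
force: [-0.3, -0.6, -1.3]
opening: 0.199
```

servo_tool(
  increments=[
    [1, [0, 0, 0], 10.4],
    [1, [0, 0, 0], 10.4],
    [1, [0, 0, 0], 10.4],
    [1, [0, 0, 0], 0],
  ],
)

```text
time_s: 8.02
position: [0.6206, 0.2188, 0.2713]
tcp_rot: [[0.985, 0.175, -0.002], [0.175, -0.985, -0.0], [-0.002, 0.0, -1.0]]
force: [0.3, 0.1, -1.2]
opening: 0.201
```

servo_tool(
  increments=[
    [1, [-9, 36, 18], 0],
    [1, [-10, 36, 18], 0],
    [1, [-9, 36, 18], 0],
    [1, [-10, 36, 18], 0],
    [1, [0, 0, 0], 0],
  ],
)

```text
time_s: 8.65
position: [0.607, 0.0681, 0.1983]
tcp_rot: [[0.985, 0.172, -0.005], [0.172, -0.985, -0.0], [-0.005, -0.001, -1.0]]
force: [-0.2, 0.8, -2.2]
opening: 0.203
```

```bash
cat >> h.py <<'E'
def crop(n,im,f,k=4):
    r=(slice(140,260),slice(190,330)) if n=='side' else (slice(130,240),slice(190,320))
    cv2.imwrite('pics/'+f,cv2.resize(im[r],None,fx=k,fy=k,interpolation=cv2.INTER_CUBIC))
def rel(n,im):
    b=beads(n,im); return {c:[(round((x-.489)*1000),round((y-.0345)*1000),a) for x,y,a in v] for c,v in b.items()}
E
python3 - <<'E'
from h import *
np.set_printoptions(precision=4,suppress=True)
st=bot.read_state();print(st['position'])
e=st['tcp_rot'][:,0]
tip=st['position']-.075*e-[0,0,.111];print('pred tip',tip)
for n in('side','top'):
    im,d=cap(n,f'd1{n}.png');crop(n,im,f'd1{n}c.png');print(rel(n,im),proj(n,[tip]),proj(n,[tip])[0]-([190,140] if n=='side' else [190,130]))
E
```

```text
[0.607  0.0681 0.1983]
pred tip [0.5331 0.0551 0.0877]
{'o': [(-7, 37, 21), (22, 21, 42)], 'b': [(-26, -14, 45), (4, -29, 23)]} [[270.6362 194.0513]] [80.6362 54.0513]
{'o': [(33, 7, 15), (18, 28, 20), (-6, 35, 15)], 'b': [(5, -30, 14), (-16, -24, 15), (-33, -5, 14)]} [[240.9601 177.6942]] [50.9601 47.6942]
```

View pics/d1sidec.png

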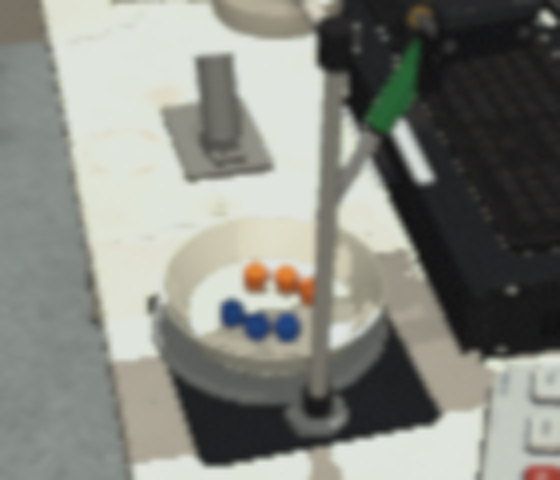

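View pics/d1topc.png

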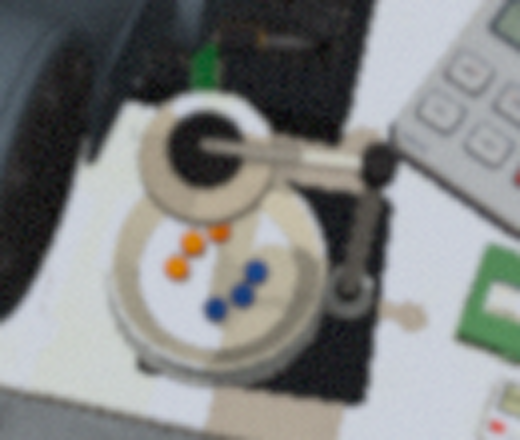

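servo_tool(
  increments=[
    [1, [1, -2, 20], 0],
    [1, [0, 0, 20], 0],
    [1, [0, 0, 16], 0],
    [1, [0, 0, 8], 0],
    [1, [0, 0, 0], 0],
  ],
)

```text
time_s: 9.38
position: [0.6091, 0.0731, 0.1362]
tcp_rot: [[0.985, 0.174, -0.001], [0.174, -0.985, 0.0], [-0.001, -0.0, -1.0]]
force: [0.0, -1.5, -1.4]
opening: 0.202
```

servo_tool(
  increments=[
    [1, [-3, 3.6, 2], 0],
    [1, [-3.6, 3.6, 0], 0],
    [1, [-3.6, 3.6, 0], 0],
    [1, [-3.6, 3.6, 0], 0],
    [1, [-3.6, 3.6, 0], 0],
  ],
)

```text
time_s: 10.0
position: [0.595, 0.0516, 0.1347]
tcp_rot: [[0.985, 0.173, 0.0], [0.173, -0.985, 0.0], [0.0, 0.0, -1.0]]
force: [0.4, 0.2, -1.2]
opening: 0.208
```

servo_tool(
  increments=[
    [1, [-3.6, 3.6, 0], 0],
    [1, [-3.6, 3.6, 0], 0],
    [1, [-3.6, 3.6, 0], 0],
    [1, [-3.6, 3.6, 0], 0],
    [1, [-3.6, 3.6, 0], 0],
  ],
)

```text
time_s: 10.62
position: [0.5804, 0.0309, 0.1346]
tcp_rot: [[0.985, 0.173, 0.0], [0.173, -0.985, -0.0], [0.0, 0.0, -1.0]]
force: [-0.1, -0.5, -1.2]
opening: 0.204
```

```bash
python3 - <<'E'
from h import *
for n in('side','top'):
    im,d=cap(n,f'd2{n}.png');crop(n,im,f'd2{n}c.png');print(rel(n,im))
E
```

```text
{'o': [(-7, 37, 21), (17, 29, 22), (1, -17, 15)], 'b': [(-20, -24, 78)]}
{'o': [(18, 28, 20), (-6, 36, 16), (1, -23, 24)], 'b': [(-6, -43, 14), (-21, -25, 14), (-34, -5, 16)]}
```

View pics/d2sidec.png

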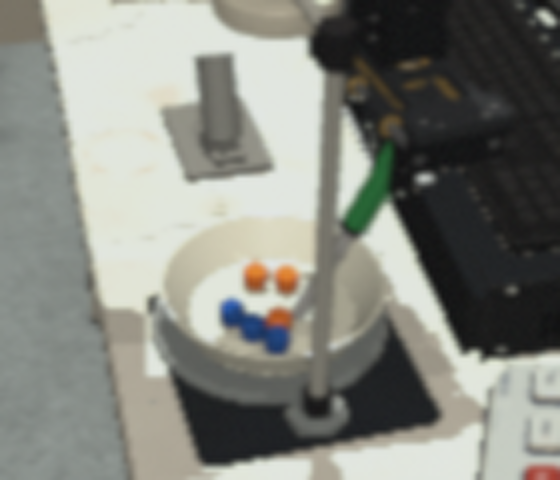

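View pics/d2topc.png

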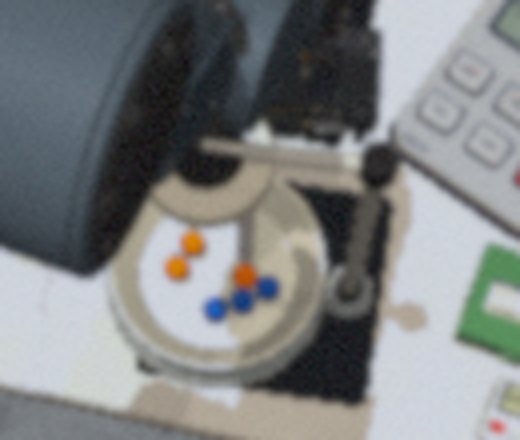

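```bash
python3 - <<'E'
from trial import *
b=np.array([[1,-23],[18,28],[-6,36],[-6,-43],[-21,-25],[-34,-5]],float)
print('A');tr(b0,[(10,(42,26),(10,26)),(135,(-46,-24),(-30,2))],b)
print('B');tr(b0,[(10,(42,28),(10,30)),(150,(-38,-36),(-30,-2))],b)
print('C');tr(b0,[(45,(38,34),(8,24)),(160,(-34,-39),(-28,-2))],b)
print('D');tr(b0,[(45,(38,34),(8,24)),(180,(-34,-39),(-28,-2))],b)
print('E');tr(b0,[(45,(34,38),(12,14)),(180,(-34,-39),(-28,-2))],b)
for az in(0,10,20): print(az,[x for x in range(-10,30) if ok(np.array([x,30.]),az)][:1])
for az in(135,145,150,155,160,170,180): print(az,[(x,y) for x,y in((-34,-39),(-36,-36),(-38,-34),(-42,-30),(-46,-24),(-44,-20),(-30,0),(-28,-2),(-20,-10)) if ok(np.array([x,y],float),az)])
E
```

```text
A
10 clear 24 -> [[1, -23], [-7, 23], [-16, 43], [-6, -43], [-21, -25], [-34, -5]] [ 0. 51.]
NOT OK 135 [-46. -24.] 0.3951084630459373
135 clear 22 -> [[1, -23], [-2, 25], [-16, 43], [-6, -43], [-21, -25], [-23, 18]] [ 4. 26.]
moved [44. 20. 13. 17.  4. 26.] X [[22.0, 22.0, 47.0], [69.0, 54.0, 22.0], [87.0, 68.0, 26.0]]
B
10 clear 24 -> [[1, -23], [-2, 17], [-10, 39], [-6, -43], [-21, -25], [-34, -5]] [ 0. 50.]
NOT OK 150 [-38. -36.] 0.38772300864661446
150 clear 20 -> [[5, -22], [-2, 17], [-10, 39], [-6, -43], [-17, -24], [-37, 14]] [ 1. 36.]
moved [41. 23.  6. 17.  1. 19.] X [[24.0, 22.0, 55.0], [61.0, 44.0, 35.0], [82.0, 63.0, 36.0]]
C
45 clear 21 -> [[1, -23], [-6, 14], [-9, 38], [-6, -43], [-21, -25], [-34, -5]] [ 0. 50.]
160 clear 19 -> [[8, -24], [-6, 14], [-9, 38], [-6, -43], [-13, -16], [-41, 10]] [ 4. 43.]
moved [39. 28.  4. 17.  9. 16.] X [[24.0, 22.0, 59.0], [57.0, 31.0, 35.0], [81.0, 54.0, 43.0]]
D
45 clear 21 -> [[1, -23], [-6, 14], [-9, 38], [-6, -43], [-21, -25], [-34, -5]] [ 0. 50.]
NOT OK 180 [-34. -39.] 0.3800266438027734
180 clear 19 -> [[8, -24], [-6, 14], [-9, 38], [-6, -43], [-13, -16], [-41, 10]] [ 4. 43.]
moved [39. 28.  4. 17.  9. 16.] X [[24.0, 22.0, 59.0], [57.0, 31.0, 35.0], [81.0, 54.0, 43.0]]
E
45 clear 19 -> [[1, -23], [-5, 18], [-9, 39], [-6, -43], [-21, -25], [-34, -5]] [ 0. 51.]
NOT OK 180 [-34. -39.] 0.3800266438027734
180 clear 19 -> [[8, -24], [-5, 18], [-9, 39], [-6, -43], [-13, -16], [-41, 10]] [ 5. 43.]
moved [39. 25.  5. 17.  9. 16.] X [[24.0, 22.0, 59.0], [61.0, 35.0, 36.0], [83.0, 56.0, 43.0]]
0 [13]
10 [8]
20 [3]
135 [(-30, 0), (-28, -2)]
145 [(-42, -30), (-46, -24), (-44, -20), (-30, 0), (-28, -2)]
150 [(-30, 0), (-28, -2)]
155 [(-36, -36), (-30, 0), (-28, -2)]
160 [(-34, -39), (-30, 0), (-28, -2)]
170 [(-30, 0), (-28, -2), (-20, -10)]
180 [(-30, 0), (-28, -2), (-20, -10)]
```

```bash
python3 - <<'E'
from trial import *
b=np.array([[1,-23],[18,28],[-6,36],[-6,-43],[-21,-25],[-34,-5]],float)
for y0,y1 in((24,24),(26,26),(22,24),(22,22)):
    c=tr(b0,[(20,(42,y0),(4,y1))],b)
    for q in ((-26,-18),(-24,-24)):
        tr(b0,[(155,(-36,-36),q),(145,(-46,-24),(-32,0))],c)
E
```

```text
NOT OK 20 [ 4. 24.] 0.5697260271962312
20 clear 24 -> [[1, -23], [3, 41], [-19, 40], [-6, -43], [-21, -25], [-34, -5]] [ 0. 59.]
moved [44. 21. 14. 17.  4.  0.] X [[22.0, 22.0, 39.0], [85.0, 71.0, 59.0], [84.0, 65.0, 47.0]]
NOT OK 155 [-26. -18.] 0.39795622169795625
155 clear 19 -> [[10, -24], [3, 41], [-19, 40], [-6, -43], [-9, -13], [-35, -3]] [ 2. 56.]
145 clear 24 -> [[10, -24], [3, 41], [-19, 40], [-6, -43], [-9, -13], [-27, 17]] [14. 39.]
moved [39. 21. 14. 17. 14. 23.] X [[25.0, 22.0, 55.0], [85.0, 56.0, 39.0], [84.0, 54.0, 24.0]]
NOT OK 155 [-24. -24.] 0.39926295297264336
155 clear 19 -> [[7, -23], [3, 41], [-19, 40], [-6, -43], [-12, -12], [-34, -5]] [ 0. 55.]
145 clear 22 -> [[7, -23], [3, 41], [-19, 40], [-6, -43], [-12, -12], [-21, 13]] [14. 37.]
moved [40. 21. 14. 17. 14. 23.] X [[24.0, 22.0, 46.0], [85.0, 55.0, 37.0], [84.0, 52.0, 26.0]]
NOT OK 20 [ 4. 26.] 0.5700248697274518
20 clear 24 -> [[1, -23], [-13, 21], [-16, 43], [-6, -43], [-21, -25], [-34, -5]] [ 0. 51.]
moved [44. 31. 13. 17.  4.  0.] X [[22.0, 22.0, 39.0], [65.0, 47.0, 34.0], [87.0, 68.0, 51.0]]
NOT OK 155
[... 1663 characters left out ...]
[[22.0, 22.0, 39.0], [84.0, 71.0, 62.0], [81.0, 63.0, 47.0]]
NOT OK 155 [-26. -18.] 0.39795622169795625
155 clear 19 -> [[10, -24], [9, 40], [-13, 37], [-6, -43], [-9, -13], [-35, -3]] [ 2. 56.]
145 clear 24 -> [[10, -24], [9, 40], [-13, 37], [-6, -43], [-9, -13], [-27, 17]] [ 7. 43.]
moved [39. 15.  7. 17. 14. 23.] X [[25.0, 22.0, 55.0], [84.0, 56.0, 43.0], [81.0, 51.0, 25.0]]
NOT OK 155 [-24. -24.] 0.39926295297264336
155 clear 19 -> [[7, -23], [9, 40], [-13, 37], [-6, -43], [-12, -12], [-34, -5]] [ 0. 55.]
145 clear 22 -> [[7, -23], [9, 40], [-13, 37], [-6, -43], [-12, -12], [-21, 13]] [ 7. 40.]
moved [40. 15.  7. 17. 14. 23.] X [[24.0, 22.0, 46.0], [84.0, 55.0, 40.0], [81.0, 49.0, 25.0]]
```

```bash
python3 - <<'E'
from trial import *
b=np.array([[1,-23],[18,28],[-6,36],[-6,-43],[-21,-25],[-34,-5]],float)
for y0,y1,x1 in((23,26,-2),(26,28,-2),(20,24,-2),(28,28,0)):
    c=tr(b0,[(40,(43,y0),(x1,y1))],b)
E
```

```text
40 clear 25 -> [[1, -23], [2, 43], [-20, 39], [-6, -43], [-21, -25], [-34, -5]] [ 0. 60.]
moved [44. 22. 14. 17.  4.  0.] X [[22.0, 22.0, 39.0], [87.0, 72.0, 60.0], [84.0, 64.0, 47.0]]
40 clear 25 -> [[1, -23], [-14, 15], [-14, 41], [-6, -43], [-21, -25], [-34, -5]] [ 0. 50.]
moved [44. 34. 10. 17.  4.  0.] X [[22.0, 22.0, 39.0], [59.0, 41.0, 28.0], [85.0, 67.0, 50.0]]
40 clear 26 -> [[1, -23], [10, 41], [-13, 38], [-6, -43], [-21, -25], [-34, -5]] [ 0. 63.]
moved [44. 15.  7. 17.  4.  0.] X [[22.0, 22.0, 39.0], [85.0, 72.0, 63.0], [82.0, 63.0, 48.0]]
40 clear 25 -> [[1, -23], [-9, 13], [-12, 40], [-6, -43], [-21, -25], [-34, -5]] [ 0. 50.]
moved [44. 31.  8. 17.  4.  0.] X [[22.0, 22.0, 39.0], [57.0, 40.0, 31.0], [84.0, 66.0, 50.0]]
```

servo_tool(
  increments=[
    [1, [8, -8.4, 0], 0],
    [1, [8, -8.4, 0], 0],
    [1, [8, -8.4, 0], 0],
    [1, [8, -8.4, 0], 0],
    [1, [0, 0, 0], 0],
  ],
)

```text
time_s: 11.35
position: [0.6069, 0.0709, 0.1345]
tcp_rot: [[0.985, 0.175, 0.001], [0.175, -0.985, -0.0], [0.001, 0.0, -1.0]]
force: [-0.4, -0.5, -2.3]
opening: 0.205
```

servo_tool(
  increments=[
    [1, [-1.1, -13, 0], -10],
    [1, [-1.1, -13, 0], -10],
    [1, [-1.1, -13, 0], -10],
    [1, [0, 0, 0], 0],
  ],
)

```text
time_s: 11.85
position: [0.589, 0.1054, 0.1344]
tcp_rot: [[0.767, 0.642, -0.001], [0.642, -0.767, -0.0], [-0.001, -0.001, -1.0]]
force: [0.2, 0.7, -1.5]
opening: 0.203
```

servo_tool(
  increments=[
    [1, [3.5, -5, 0], 0],
    [1, [-3.3, -2.6, 0], 0],
    [1, [-3.3, -2.6, 0], 0],
    [1, [-3.3, -2.6, 0], 0],
    [1, [-3.3, -2.6, 0], 0],
  ],
)

```text
time_s: 12.48
position: [0.5724, 0.1104, 0.1346]
tcp_rot: [[0.767, 0.642, 0.0], [0.642, -0.767, -0.0], [0.0, 0.0, -1.0]]
force: [0.7, -0.8, -1.3]
opening: 0.206
```

servo_tool(
  increments=[
    [1, [-3.3, -2.6, 0], 0],
    [1, [-3.3, -2.6, 0], 0],
    [1, [-3.3, -2.6, 0], 0],
    [1, [-3.3, -2.6, 0], 0],
    [1, [-3.3, -2.6, 0], 0],
  ],
)

```text
time_s: 13.1
position: [0.5514, 0.1099, 0.1346]
tcp_rot: [[0.766, 0.642, 0.0], [0.642, -0.766, -0.0], [0.0, 0.0, -1.0]]
force: [0.7, 0.2, -0.9]
opening: 0.205
```

servo_tool(
  increments=[
    [1, [-3.3, -2.6, 0], 0],
  ],
)

```text
time_s: 13.22
position: [0.5472, 0.1098, 0.1346]
tcp_rot: [[0.766, 0.642, 0.0], [0.642, -0.766, -0.0], [0.0, 0.0, -1.0]]
force: [0.2, -0.2, -0.8]
opening: 0.208
```

```bash
python3 - <<'E'
from h import *
for n in('side','top'):
    im,d=cap(n,f'd3{n}.png');crop(n,im,f'd3{n}c.png');print(rel(n,im))
E
```

```text
{'o': [(-23, 32, 53), (0, -17, 14)], 'b': [(-21, -24, 69)]}
{'o': [(-1, -23, 21), (-23, 31, 49)], 'b': [(-6, -43, 14), (-21, -26, 16), (-33, -5, 13)]}
```

View pics/d3sidec.png

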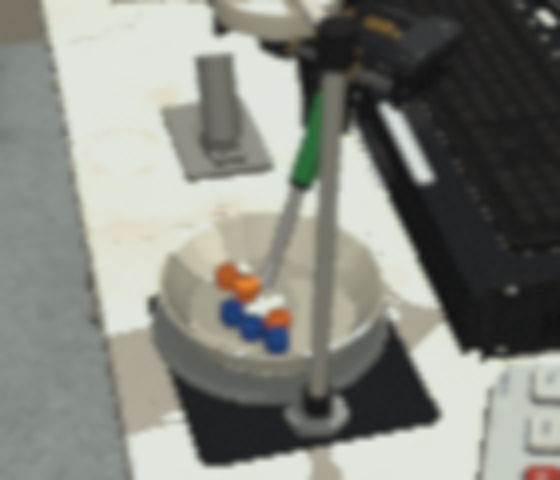

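View pics/d3topc.png

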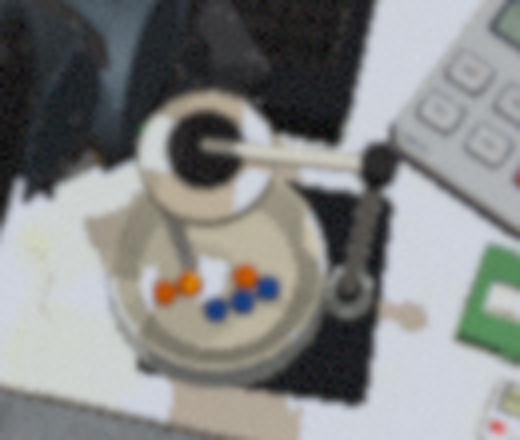

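```bash
python3 - <<'E'
from trial import *
from h import px2w,ray
w=ray('top',[[190/4+190,283/4+130],[165/4+190,292/4+130],[245/4+190,275/4+130]],.023)[:,:2]*1000-D*1000;print(w)
b=np.array([[0,-22],w[0],w[1],[-6,-43],[-21,-26],[-33.5,-5]],float)
for az in(145,150,155,160,170):
  print(az,[(x,y) for x,y in((-34,-39),(-36,-36),(-38,-34),(-40,-32),(-46,-24),(-28,-28),(-26,-22),(-24,-24),(-22,-22),(-20,-15),(-30,-16),(-44,-20),(-30,0)) if ok(np.array([x,y],float),az,m=3)])
tr(b0,[(155,(-37,-36),(-24,-23))],b)
tr(b0,[(155,(-37,-36),(-24,-23),(-40,-26),(-32,0))],b)
tr(b0,[(155,(-37,-36),(-24,-18),(-40,-26),(-30,2))],b)
tr(b0,[(155,(-37,-36),(-27,-17),(-20,-17))],b)
tr(b0,[(155,(-37,-36),(-27,-20),(-24,-4))],b)
E
```

```text
[[-17.39508639  19.80083314]
 [-29.78602156  38.41384529]
 [ -0.06298698 -23.73917501]]
145 [(-46, -24), (-44, -20), (-30, 0)]
150 [(-40, -32), (-30, -16), (-30, 0)]
155 [(-36, -36), (-30, -16), (-30, 0)]
160 [(-34, -39), (-28, -28), (-26, -22), (-30, -16), (-30, 0)]
170 [(-28, -28), (-26, -22), (-24, -24), (-22, -22), (-20, -15), (-30, -16), (-30, 0)]
NOT OK 155 [-24. -23.] 0.39936987662528617
155 clear 19 -> [[9, -22], [-17, 20], [-30, 38], [-6, -43], [-10, -12], [-34, -5]] [ 0. 44.]
moved [38. 36. 24. 17. 14.  0.] X [[26.0, 22.0, 46.0], [64.0, 33.0, 30.0], [85.0, 54.0, 44.0]]
NOT OK 155 [-24. -23.] 0.39936987662528617
NOT OK 155 [-40. -26.] 0.38314130399475466
155 clear 19 -> [[9, -22], [-12, 24], [-30, 39], [-6, -43], [-10, -12], [-34, 17]] [14. 26.]
moved [38. 31. 24. 17. 14. 22.] X [[26.0, 22.0, 58.0], [67.0, 36.0, 22.0], [86.0, 55.0, 22.0]]
NOT OK 155 [-24. -18.] 0.3999415732979029
NOT OK 155 [-40. -26.] 0.38314130399475466
155 clear 19 -> [[12, -23], [-15, 22], [-30, 39], [-6, -43], [-7, -13], [-37, 18]] [15. 27.]
moved [36. 34. 24. 17. 15. 23.] X [[27.0, 22.0, 64.0], [65.0, 36.0, 23.0], [85.0, 56.0, 22.0]]
NOT OK 155 [-27. -17.] 0.3970862542262443
NOT OK 155 [-20. -17.] 0.40403325372924564
155 clear 19 -> [[19, -22], [-17, 20], [-30, 38], [-6, -44], [-3, -22], [-35, -1]] [ 4. 40.]
moved [32. 36. 24. 18. 14.  4.] X [[33.0, 22.0, 57.0], [65.0, 44.0, 27.0], [86.0, 66.0, 40.0]]
NOT OK 155 [-27. -20.] 0.39672574289759194
155 clear 19 -> [[13, -22], [-17, 20], [-30, 38], [-6, -43], [-9, -17], [-40, 3]] [10. 37.]
moved [36. 36. 24. 17. 12. 10.] X [[28.0, 22.0, 59.0], [64.0, 37.0, 28.0], [85.0, 59.0, 37.0]]
```

```bash
python3 - <<'E'
from trial import *
from rig import bot
from scipy.optimize import least_squares
st=bot.read_state();p=st['position'];j=st['joint_positions'];print(p,j)
S=[(np.hypot(.1806,.5976),.2216,30.2791,82.1579),(np.hypot(.4849,.4067),.2722,28.141,77.569),(np.hypot(*p[:2]),p[2],j[1],j[2])]
def fk(q,a,b):
    a,b=np.radians(a),np.radians(b)
    return q[0]+q[1]*np.sin(a)+q[2]*np.sin(a+b), q[3]+q[1]*np.cos(a)+q[2]*np.cos(a+b)
f=lambda q:np.concatenate([np.subtract(fk(q,s[2],s[3]),s[:2]) for s in S])
r=least_squares(f,[0,.4,.4,0]);print(r.x,r.fun)
for R in(.37,.375,.38,.385,.39,.4):
    s=least_squares(lambda v:np.subtract(fk(r.x,*v),(R,.1345)),[30,110]); print(R,s.x,180-s.x.sum())
b=np.array([[0,-23],[-17,20],[-30,38],[-6,-43],[-21,-26],[-33.5,-5]],float)
for path in([(155,(-36,-37),(-28,-26)),(172,(-28,-26),(-17,-20))],[(155,(-36,-37),(-28,-28)),(172,(-28,-28),(-18,-22))],[(155,(-36,-37),(-28,-26)),(172,(-28,-26),(-17,-20),(-18,-10))]):
    tr(b0,path+[(150,(-40,-30),(-40,-24),(-32,0))],b)
E
```

```text
[0.54669321 0.10981815 0.13448967] [-1.24558398e-01  3.19588213e+01  9.65387485e+01  1.52775222e-03
  5.15612727e+01  4.99042152e+01]
[ 0.27690306 -0.05052905  0.39711488  0.42188014] [-0.00581443  0.00507851  0.00247516 -0.00240204  0.00333927 -0.00267647]
0.37 [ 1.62053118e+02 -2.48592440e-03] 17.949368396374638
0.375 [ 1.61155052e+02 -1.98942361e-03] 18.846937222300966
0.38 [ 1.60265805e+02 -9.45580266e-04] 19.73514104689329
0.385 [1.59378662e+02 6.63697232e-03] 20.61470085716246
0.39 [1.58517328e+02 7.31967832e-04] 21.48193993940771
0.4 [ 1.56816138e+02 -3.10268095e-03] 23.186964193515706
NOT OK 155 [-36. -37.] 0.3861323011905464
NOT OK 155 [-28. -26.] 0.39507708717430706
155 clear 19 -> [[7, -23], [-17, 20], [-30, 38], [-6, -44], [-14, -16], [-34, -5]] [ 0. 43.]
NOT OK 172 [-17. -20.] 0.3985109436736775
172 clear 18 -> [[8, -23], [-17, 20], [-30, 38], [-6, -44], [-6, -6], [-34, -5]] [ 0. 43.]
150 clear 26 -> [[8, -23], [-12, 24], [-30, 39], [-6, -44], [-6, -6], [-33, 17]] [18. 25.]
moved [39. 30. 24. 18. 21. 23.] X [[25.0, 22.0, 58.0], [68.0, 31.0, 22.0], [86.0, 52.0, 22.0]]
NOT
[... 332 characters left out ...]
], [-12, 24], [-30, 39], [-6, -44], [-8, -7], [-33, 17]] [18. 25.]
moved [40. 30. 24. 18. 19. 22.] X [[25.0, 22.0, 57.0], [68.0, 32.0, 22.0], [86.0, 51.0, 22.0]]
NOT OK 155 [-36. -37.] 0.3861323011905464
NOT OK 155 [-28. -26.] 0.39507708717430706
155 clear 19 -> [[7, -23], [-17, 20], [-30, 38], [-6, -44], [-14, -16], [-34, -5]] [ 0. 43.]
NOT OK 172 [-17. -20.] 0.3985109436736775
NOT OK 172 [-18. -10.] 0.3982653287563911
172 clear 18 -> [[8, -23], [-17, 20], [-30, 38], [-6, -44], [-2, -3], [-35, -5]] [ 1. 43.]
150 clear 26 -> [[8, -23], [-14, 22], [-30, 38], [-6, -44], [-2, -3], [-35, 17]] [18. 25.]
moved [39. 32. 24. 18. 26. 22.] X [[25.0, 23.0, 60.0], [66.0, 28.0, 22.0], [85.0, 50.0, 22.0]]
```

```bash
python3 - <<'E'
from trial import *
from scipy.optimize import least_squares
S=[(.1806,.5976,.2216,62.9405,30.2791,82.1579),(.4849,.4067,.2722,29.87,28.141,77.569),(.54669,.10982,.13449,-.1246,31.9588,96.5387)]
def fk(q,a,b):
    a,b=np.radians(a),np.radians(b)
    return q[0]+q[1]*np.sin(a)+q[2]*np.sin(a+b), q[3]+q[1]*np.cos(a)+q[2]*np.cos(a+b)
pr=[(s[0]*np.cos(np.radians(s[3]))+s[1]*np.sin(np.radians(s[3]))) for s in S];print(pr,[-s[0]*np.sin(np.radians(s[3]))+s[1]*np.cos(np.radians(s[3])) for s in S])
f=lambda q:np.r_[np.concatenate([np.subtract(fk(q,s[4],s[5]),(p,s[2])) for s,p in zip(S,pr)]),.1*q[0]]
r=least_squares(f,[0,.4,.4,0]);print(r.x,r.fun)
for R in(.37,.375,.38,.385,.39,.4):
    s=least_squares(lambda v:np.subtract(fk(r.x,*v),(np.sqrt(R*R-.11**2),.1345)),[20,125]); print(R,s.x,180-s.x.sum())
for az,t in((155,(-36,-37)),(155,(-32,-33)),(155,(-28,-27)),(172,(-28,-27)),(172,(-17,-20)),(150,(-40,-30)),(150,(-40,-24)),(150,(-32,0)),(160,(-28,-27)),(165,(-22,-23))):
    e=np.array([np.cos(np.radians(az)),np.sin(np.radians(az))]);g=np.array(t)+75*e
    print(az,t,'lamp clr',round(rect(LA*1000,g,e,-41,38,-51,41)-45,1),'round',round(np.linalg.norm(g-LA*1000)-45-41,1),'post',round(rect(POST,g,e,-40,40,-97,97)-7,1),'R',round(np.linalg.norm(tcp(np.array(t),az)),3))
E
```

```text
[np.float64(0.614341216100126), np.float64(0.6230350708766883), np.float64(0.5464498840914005)] [np.float64(0.11102697960684291), np.float64(0.11117643841066288), np.float64(0.11100861532554578)]
[0.12457996 0.20903815 0.40987862 0.20288273] [-0.00551087  0.00536651 -0.00529633  0.00402819  0.0095614  -0.0093947
  0.012458  ]
0.37 [-25.78143402 154.5422837 ] 51.239150317231434
0.375 [-23.27500407 152.71963736] 50.5553667125653
0.38 [-20.94015337 150.96751213] 49.97264123724702
0.385 [-18.74864111 149.27327466] 49.47536645762662
0.39 [-16.67877033 147.6272707 ] 49.05149963008495
0.4 [-12.8389293  144.45116932] 48.387759977070175
155 (-36, -37) lamp clr 3.9 round 15.7 post 98.2 R 0.386
155 (-32, -33) lamp clr 1.4 round 11.5 post 96.3 R 0.39
155 (-28, -27) lamp clr 0.3 round 7.5 post 95.2 R 0.395
172 (-28, -27) lamp clr 10.4 round 15.3 post 74.0 R 0.387
172 (-17, -20) lamp clr 0.4 round 3.4 post 64.1 R 0.399
150 (-40, -30) lamp clr 6.2 round 16.7 post 109.3 R 0.386
150 (-40, -24) lamp clr 9.0 round 17.2 post 112.3 R 0.387
150 (-32, 0) lamp clr 14.0 round 15.3 post 117.3 R 0.399
160 (-28, -27) lamp clr 3.4 round 10.0 post 89.5 R 0.392
165 (-22, -23) lamp clr 1.6 round 6.1 post 78.6 R 0.396
```

servo_tool(
  increments=[
    [1, [8, 0, -14], 0],
    [1, [13, 0, -23], 0],
    [1, [13, 0, -23], 0],
    [1, [0, -20, 0], 0],
    [1, [0, -30, -10], 0],
  ],
)

```text
time_s: 13.95
position: [0.5388, 0.1703, 0.2029]
tcp_rot: [[0.767, 0.641, -0.005], [0.641, -0.767, -0.0], [-0.004, -0.003, -1.0]]
force: [-0.2, 0.8, -1.9]
opening: 0.204
```

servo_tool(
  increments=[
    [1, [-12, -36, -12], 0],
    [1, [-12, -40, -12], 0],
    [1, [-12, -40, -12], 0],
    [1, [-12, -36, -9], 0],
    [1, [0, 0, 0], -10.4],
  ],
)

```text
time_s: 14.58
position: [0.4016, 0.2565, 0.2487]
tcp_rot: [[0.631, 0.776, -0.005], [0.776, -0.631, -0.001], [-0.004, -0.003, -1.0]]
force: [0.4, -0.0, -1.4]
opening: 0.205
```

servo_tool(
  increments=[
    [1, [0, 0, 0], -10.4],
    [1, [0, 0, 0], -10.4],
    [1, [0, 0, 0], -10.4],
    [1, [0, 0, 0], -10.4],
    [1, [0, 0, 0], -10.4],
  ],
)

```text
time_s: 15.2
position: [0.4041, 0.2554, 0.248]
tcp_rot: [[-0.22, 0.975, -0.004], [0.975, 0.22, -0.001], [-0.0, -0.004, -1.0]]
force: [0.2, 0.6, -0.2]
opening: 0.203
```

servo_tool(
  increments=[
    [1, [0, 0, 0], -10.4],
    [1, [0, 0, 0], -10.4],
    [1, [0, 0, 0], -10.4],
    [1, [0, 0, 0], -10.4],
    [1, [0, 0, 0], -10.4],
  ],
)

```text
time_s: 15.82
position: [0.404, 0.2553, 0.248]
tcp_rot: [[-0.904, 0.427, -0.005], [0.427, 0.904, -0.001], [0.004, -0.003, -1.0]]
force: [0.4, 0.2, -1.1]
opening: 0.203
```

servo_tool(
  increments=[
    [1, [0, 0, 0], -10.4],
    [1, [0, 0, 0], 0],
  ],
)

```text
time_s: 16.08
position: [0.4045, 0.2553, 0.2482]
tcp_rot: [[-0.964, 0.264, -0.004], [0.264, 0.964, -0.001], [0.004, -0.002, -1.0]]
force: [0.1, -0.2, -1.4]
opening: 0.207
```

```bash
python3 - <<'E'
from h import *
np.set_printoptions(precision=4,suppress=True)
st=bot.read_state();e=st['tcp_rot'][:,0]
tip=st['position']-.075*e-[0,0,.111];print('pred tip',tip)
for n in('side','top'):
    im,d=cap(n,f'd4{n}.png');crop(n,im,f'd4{n}c.png');print(rel(n,im),proj(n,[tip]))
    P=px2w(n,np.indices(d.shape)[::-1].reshape(2,-1).T,d.ravel())[d.ravel()>0]
    Q=P[(abs(P[:,0]-.48)<.12)&(abs(P[:,1]-.035)<.12)&(abs(P[:,2]-.046)<.003)]
    A=np.c_[2*Q[:,:2],np.ones(len(Q))];x=np.linalg.lstsq(A,(Q[:,:2]**2).sum(1),rcond=None)[0];print('rim',x[:2])
    q=P[(np.linalg.norm(P-tip,axis=1)<.03)];print(len(q),q[np.argsort(q[:,2])][:4])
E
```

```text
pred tip [0.4768 0.2355 0.137 ]
{'o': [(-24, 33, 51), (0, -17, 13)], 'b': [(-21, -23, 71)]} [[242.7244 153.0896]]
rim [0.489  0.0328]
32 [[0.4729 0.2277 0.1384]
 [0.4761 0.2263 0.1389]
 [0.4806 0.2319 0.1391]
 [0.4704 0.2332 0.1394]]
{'o': [(-1, -23, 21), (-24, 32, 38)], 'b': [(-6, -43, 15), (-21, -25, 15), (-34, -5, 16)]} [[179.8763 176.8512]]
rim [0.4888 0.036 ]
0 []
```

View pics/d4sidec.png

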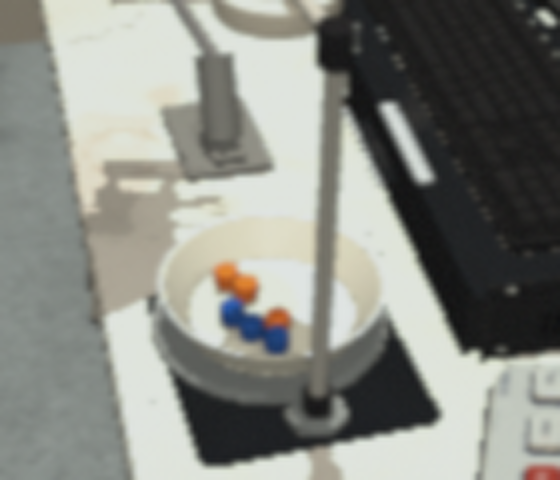

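View pics/d4topc.png

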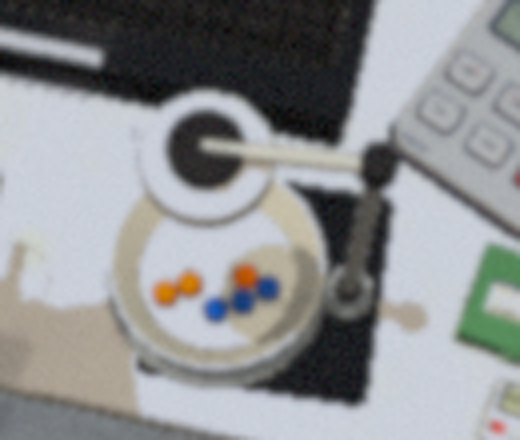

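servo_tool(
  increments=[
    [1, [-1.6, -36, 16], 0],
    [1, [-1.6, -36, 16], 0],
    [1, [-1.8, -35.5, 16], 0],
    [1, [-8.8, -32, 0], 0],
    [1, [-8.8, -32, 0], 0],
  ],
)

```text
time_s: 16.8
position: [0.3829, 0.0834, 0.2012]
tcp_rot: [[-0.964, 0.265, -0.001], [0.265, 0.964, 0.0], [0.001, -0.0, -1.0]]
force: [0.3, -0.2, -0.8]
opening: 0.203
```

servo_tool(
  increments=[
    [1, [-8.8, -32, 0], 0],
    [1, [-8.8, -32, 0], 0],
    [1, [0, 0, 0], 0],
  ],
)

```text
time_s: 17.18
position: [0.384, 0.0164, 0.2015]
tcp_rot: [[-0.963, 0.268, 0.0], [0.268, 0.963, -0.0], [-0.0, -0.0, -1.0]]
force: [-0.1, -0.3, -2.0]
opening: 0.203
```

servo_tool(
  increments=[
    [1, [4.5, -1, 0], 0],
    [1, [0, 0, 22], 0],
    [1, [0, 0, 22], 0],
    [1, [0, 0, 15], 0],
    [1, [0, 0, 8], 0],
  ],
)

```text
time_s: 17.8
position: [0.3783, 0.0192, 0.1339]
tcp_rot: [[-0.965, 0.262, -0.002], [0.262, 0.965, 0.001], [0.002, 0.0, -1.0]]
force: [0.3, -0.3, -1.6]
opening: 0.205
```

```bash
python3 - <<'E'
from h import *
st=bot.read_state();print(st['position'],st['force'])
for n in('side','top'):
    im,d=cap(n,f'd5{n}.png');crop(n,im,f'd5{n}c.png');print(rel(n,im))
E
```

```text
[0.37832365 0.01921071 0.13390347] [ 0.26663218 -0.28595572 -1.57585732]
{'o': [(-24, 33, 51), (0, -17, 13)], 'b': [(-20, -24, 67)]}
{'o': [], 'b': []}
```

View pics/d5sidec.png

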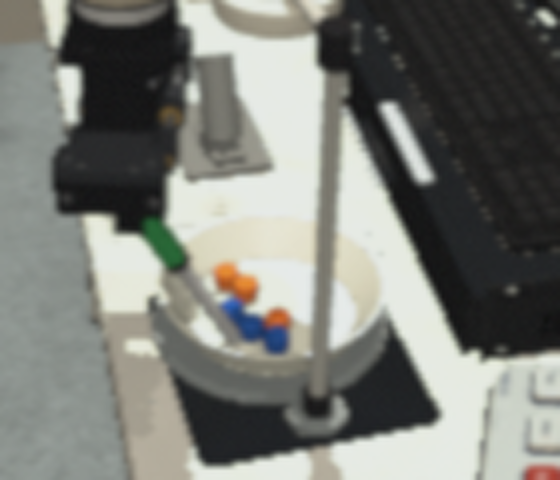

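servo_tool(
  increments=[
    [1, [-2.2, 3, 0], 0],
    [1, [-2.2, 3, 0], 0],
    [1, [-2.2, 3, 0], 0],
    [1, [-2.2, 3, 0], 0],
    [1, [-2.2, 3, 0], 0],
  ],
)

```text
time_s: 18.52
position: [0.3941, 0.0298, 0.1346]
tcp_rot: [[-0.965, 0.263, 0.0], [0.263, 0.965, -0.0], [-0.0, 0.0, -1.0]]
force: [0.8, 0.4, -0.4]
opening: 0.202
```

servo_tool(
  increments=[
    [1, [-2.2, 3, 0], 0],
    [1, [-1, 1, 0], 0],
    [1, [0, 0, 0], 0],
  ],
)

```text
time_s: 18.9
position: [0.3981, 0.0327, 0.1345]
tcp_rot: [[-0.965, 0.263, 0.0], [0.263, 0.965, -0.0], [-0.0, -0.0, -1.0]]
force: [0.6, 0.4, -0.8]
opening: 0.204
```

```bash
python3 - <<'E'
from h import *
st=bot.read_state();print(st['position'],st['force'])
for n in('side','top'):
    im,d=cap(n,f'd6{n}.png');crop(n,im,f'd6{n}c.png');print(rel(n,im))
E
```

```text
[0.39808765 0.03267094 0.13451832] [ 0.62538981  0.44964032 -0.83188413]
{'o': [(-18, 32, 21), (11, -15, 24)], 'b': [(-8, -5, 15), (-36, -5, 14), (-7, -42, 22)]}
{'o': [], 'b': [(-7, -45, 7)]}
```

View pics/d6sidec.png

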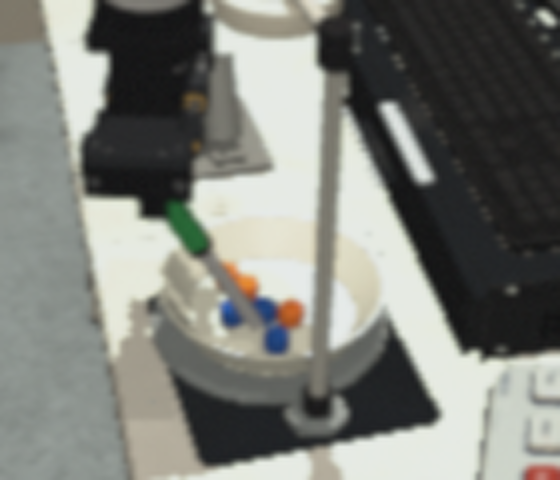

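servo_tool(
  increments=[
    [1, [9, -5.5, 0], 0],
    [1, [-0.6, -9.8, 0], -7.5],
    [1, [-0.6, -9.8, 0], -7.5],
    [1, [9, -9, 0], 0],
    [1, [0, 0, 0], 0],
  ],
)

```text
time_s: 19.62
position: [0.3743, 0.0012, 0.1344]
tcp_rot: [[-1.0, 0.008, -0.002], [0.008, 1.0, 0.001], [0.002, 0.001, -1.0]]
force: [-0.5, 0.7, -0.3]
opening: 0.206
```

servo_tool(
  increments=[
    [1, [-1.1, 13, 0], 10],
    [1, [-1.1, 13, 0], 10],
    [1, [-1.1, 13, 0], 10],
    [1, [0, 0, 0], 0],
  ],
)

```text
time_s: 20.12
position: [0.3861, 0.0393, 0.1346]
tcp_rot: [[-0.865, 0.501, 0.0], [0.501, 0.865, 0.0], [-0.0, 0.0, -1.0]]
force: [-0.9, 0.0, -1.2]
opening: 0.202
```

```bash
python3 - <<'E'
from h import *
st=bot.read_state();p=st['position'];e=st['tcp_rot'][:,0];print(p,st['force'],'tip',(p-.075*e)[:2]*1000-[489,34.5])
for n in('side','top'):
    im,d=cap(n,f'd7{n}.png');crop(n,im,f'd7{n}c.png');print(rel(n,im))
E
```

```text
[0.3861322  0.03930541 0.13457404] [-0.92842519  0.0234618  -1.18077112] tip [-37.968607   -32.78575194]
{'o': [(-24, 33, 50), (11, -14, 23)], 'b': [(-31, 1, 10), (-9, -6, 20), (-7, -42, 22)]}
{'o': [], 'b': [(-6, -41, 19)]}
```

View pics/d7sidec.png

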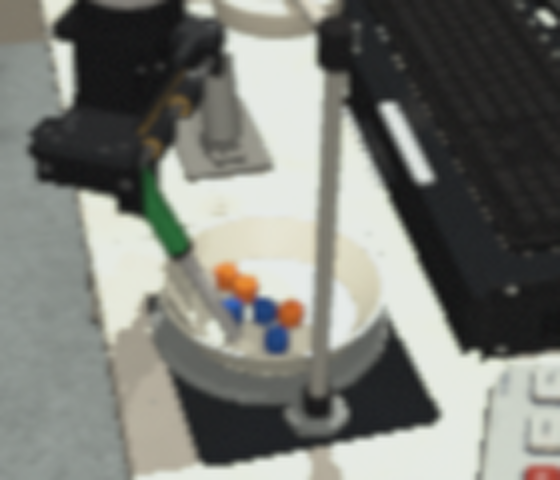

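servo_tool(
  increments=[
    [1, [3.3, 2.7, 0], 0],
    [1, [3.3, 2.7, 0], 0],
    [1, [1.2, 3.6, 0], 0],
    [1, [1.2, 3.6, 0], 0],
    [1, [1.2, 3.6, 0], 0],
  ],
)

```text
time_s: 20.85
position: [0.3857, 0.0581, 0.1346]
tcp_rot: [[-0.864, 0.503, 0.0], [0.503, 0.864, -0.0], [-0.0, 0.0, -1.0]]
force: [0.1, 0.2, -0.3]
opening: 0.209
```

servo_tool(
  increments=[
    [1, [1.2, 3.6, 0], 0],
    [1, [1.2, 3.6, 0], 0],
    [1, [1.2, 3.6, 0], 0],
    [1, [1.2, 3.6, 0], 0],
    [1, [0, 0, 0], 0],
  ],
)

```text
time_s: 21.48
position: [0.3888, 0.073, 0.1346]
tcp_rot: [[-0.864, 0.503, 0.0], [0.503, 0.864, 0.0], [-0.0, 0.0, -1.0]]
force: [0.9, -0.8, -1.2]
opening: 0.202
```

```bash
python3 - <<'E'
from h import *
st=bot.read_state();p=st['position'];e=st['tcp_rot'][:,0];print(p,st['force'],'tip',(p-.075*e)[:2]*1000-[489,34.5])
for n in('side','top'):
    im,d=cap(n,f'd8{n}.png');crop(n,im,f'd8{n}c.png');print(rel(n,im))
E
```

```text
[0.38875278 0.07297721 0.13455352] [ 0.91950863 -0.80903935 -1.17414195] tip [-35.42849438   0.74747753]
{'o': [(-28, 47, 14), (-10, 33, 16), (11, -15, 24)], 'b': [(-23, 18, 16), (-10, -7, 22), (-7, -42, 22)]}
{'o': [(12, -15, 18)], 'b': [(-8, -6, 14), (-6, -43, 14)]}
```

View pics/d8sidec.png

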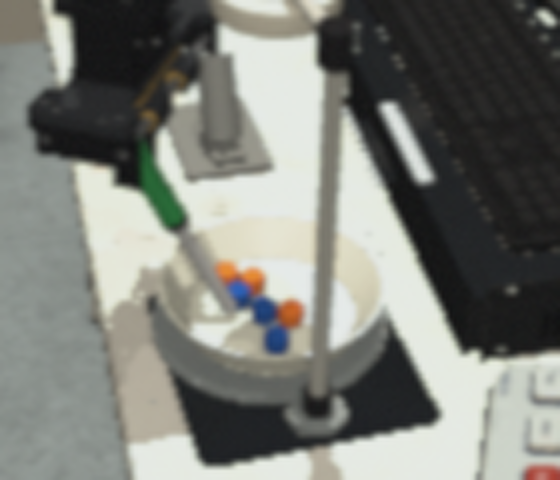

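servo_tool(
  increments=[
    [1, [2, -2, -10], 0],
    [1, [0, 0, -22], 0],
    [1, [0, 0, -25], 0],
    [1, [0, 40, -25], 0],
    [1, [0, 45, -20], 0],
  ],
)

```text
time_s: 22.2
position: [0.429, 0.1457, 0.2384]
tcp_rot: [[-0.863, 0.505, 0.002], [0.505, 0.863, -0.0], [-0.001, 0.001, -1.0]]
force: [0.7, -0.0, -1.8]
opening: 0.204
```

servo_tool(
  increments=[
    [1, [0, 45, 0], 0],
    [1, [0, 40, 0], 0],
    [1, [-10, 35, 0], 0],
    [1, [0, 0, 0], 0],
  ],
)

```text
time_s: 22.7
position: [0.4994, 0.2455, 0.2371]
tcp_rot: [[-0.865, 0.502, 0.002], [0.502, 0.865, 0.001], [-0.002, 0.002, -1.0]]
force: [-0.7, -0.9, -1.8]
opening: 0.202
```

```bash
python3 - <<'E'
from h import *
st=bot.read_state();p=st['position'];print(p,st['time_s'])
for n in('side','top'):
    im,d=cap(n,f'd9{n}.png');crop(n,im,f'd9{n}c.png');print(rel(n,im))
E
```

```text
[0.49937024 0.24551036 0.23705857] 22.7
{'o': [(-20, 40, 43), (10, -14, 23)], 'b': [(-25, 17, 23), (-10, -7, 22), (-7, -42, 22)]}
{'o': [(12, -15, 17), (-21, 37, 46)], 'b': [(-7, -6, 13), (-24, 15, 17), (-6, -43, 13)]}
```

View pics/d9sidec.png

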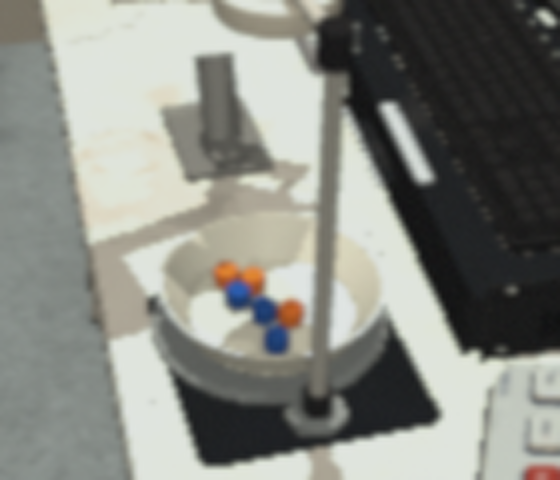

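View pics/d9topc.png

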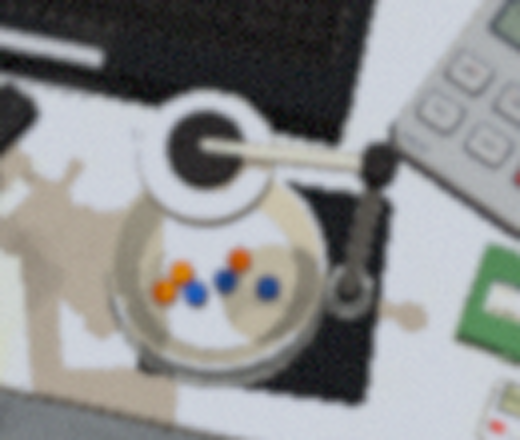

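```bash
python3 - <<'E'
from h import *
for n in('side','top'):
    L=[]
    for f,c in((f'{n}0.png',(.494,.0045)),(f'd1{n}.png',(.494,.0045)),(f'd9{n}.png',(.483,-.0085))):
        im=cv2.imread('pics/'+f).astype(float)
        u,v=proj(n,[[*c,.023]])[0]
        w=np.clip(im[...,0]-im[...,2]-15,0,None) # blueness
        yy,xx=np.indices(w.shape); m=(np.hypot(xx-u,yy-v)<4.2)
        # shift for 2 iterations
        for _ in range(4):
            s=(w*m).sum();u=(w*m*xx).sum()/s;v=(w*m*yy).sum()/s;m=(np.hypot(xx-u,yy-v)<4.2)
        p=ray(n,[[u,v]],.023)[0][:2]*1000;L.append(p);print(n,f,np.round((u,v),2),np.round(p,1))
    print(np.linalg.norm(L[2]-L[0]),np.linalg.norm(L[2]-L[1]))
E
```

```text
side side0.png [261.27 221.25] [493.6   6. ]
side d1side.png [261.25 221.24] [493.5   6.1]
side d9side.png [258.58 224.25] [482.3  -6. ]
16.516069404824 16.518147017233325
top top0.png [253.3  197.86] [493.5   4.7]
top d1top.png [253.33 197.86] [493.6   4.6]
top d9top.png [256.53 201.51] [483.6  -8.7]
16.741251420663236 16.68283675393716
```

servo_tool(
  increments=[
    [1, [23, 33, -15], 0],
    [1, [23, 33, -15], 0],
    [1, [23, 33, -8], 0],
    [1, [23, 33, 0], 0],
    [1, [0, 0, 0], 9.5],
  ],
)

```text
time_s: 23.42
position: [0.4833, 0.4058, 0.2747]
tcp_rot: [[-0.768, 0.641, -0.001], [0.641, 0.768, 0.001], [0.001, -0.0, -1.0]]
force: [0.5, -0.3, -1.9]
opening: 0.2
```

servo_tool(
  increments=[
    [1, [0, 0, 0], 9.5],
    [1, [0, 0, 0], 9.5],
    [1, [0, 0, 0], 9.5],
    [1, [0, 0, 0], 9.5],
    [1, [0, 0, 0], 9.2],
  ],
)

```text
time_s: 24.05
position: [0.4838, 0.4028, 0.2746]
tcp_rot: [[-0.047, 0.999, -0.002], [0.999, 0.047, -0.001], [-0.001, -0.002, -1.0]]
force: [0.3, -0.8, -0.8]
opening: 0.202
```

servo_tool(
  increments=[
    [1, [0, 0, 0], 0],
    [1, [0, 0, 0], 0],
  ],
)

```text
time_s: 24.3
position: [0.4844, 0.4037, 0.2746]
tcp_rot: [[-0.055, 0.998, -0.001], [0.998, 0.055, -0.0], [-0.0, -0.001, -1.0]]
force: [-0.6, 0.4, -2.4]
opening: 0.202
```

```bash
python3 - <<'E'
from h import *
np.set_printoptions(precision=4,suppress=True)
st=bot.read_state();p=st['position'];R=st['tcp_rot'];print(p,st['force'],R[:,0],st['opening'])
tip=p-.075*R[:,0]-[0,0,.111];print('tip pred',tip)
for n in('side','top'):
    im,d=cap(n,f'f1{n}.png')
    P=px2w(n,np.indices(d.shape)[::-1].reshape(2,-1).T,d.ravel())
    g=hsv(im,(50,120,40),(80,255,255)).ravel()&(np.linalg.norm(P-p,axis=1)<.12); S=P[g]
    if len(S)>8:
        u=np.linalg.svd(S-S.mean(0))[2][0]; print(n,'handle',len(S),S.mean(0)-p,u*np.sign(u[2]))
    q=P[(np.linalg.norm(P-tip,axis=1)<.05)&(d.ravel()>0)&(P[:,2]>.115)]
    if len(q)>4:
        u=np.linalg.svd(q-q.mean(0))[2][0];print('rod',len(q),q.mean(0),u*np.sign(u[2]),q[np.argsort(q[:,2])][:3])
    if n=='side': cv2.imwrite('pics/f1c.png',cv2.resize(im[60:200,180:310],None,fx=4,fy=4,interpolation=cv2.INTER_CUBIC))
E
```

```text
[0.4844 0.4037 0.2746] [-0.5968  0.4463 -2.3724] [-0.0551  0.9985 -0.0003] 0.20242386915070765
tip pred [0.4885 0.3288 0.1637]
side handle 79 [-0.0015 -0.0175  0.0071] [0.0089 0.5165 0.8562]
rod 49 [0.4871 0.335  0.1864] [-0.047   0.4607  0.8863] [[0.4876 0.3288 0.1603]
 [0.4945 0.3266 0.1649]
 [0.4837 0.3267 0.1658]]
top handle 77 [-0.002  -0.0238 -0.0013] [-0.0816  0.268   0.96  ]
rod 58 [0.4874 0.3369 0.1868] [-0.0332  0.4782  0.8776] [[0.4949 0.328  0.1652]
 [0.4893 0.3229 0.1655]
 [0.4853 0.3247 0.1659]]
```

View pics/f1c.png

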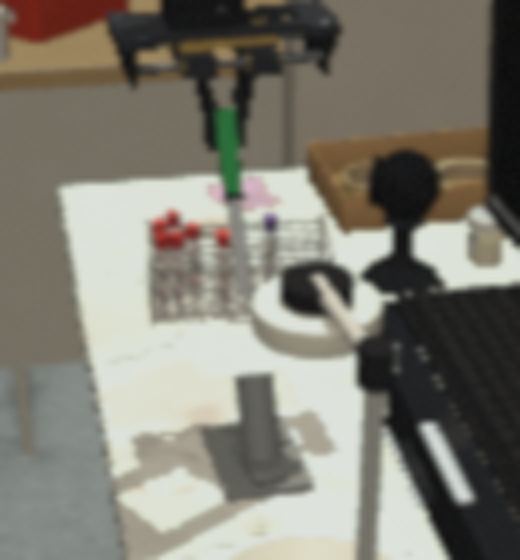

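servo_tool(
  increments=[
    [1, [-1.6, 1.4, 18], 0],
    [1, [-1.5, 0, 18], 0],
    [1, [-1.5, 0, 15.7], 0],
    [1, [0, 0, 0], 0],
    [1, [0, 0, 0], 0],
  ],
)

```text
time_s: 25.02
position: [0.4868, 0.4002, 0.2233]
tcp_rot: [[-0.054, 0.999, 0.001], [0.999, 0.054, 0.001], [0.001, 0.001, -1.0]]
force: [0.3, -0.3, -0.2]
opening: 0.203
```

```bash
python3 - <<'E'
from h import *
np.set_printoptions(precision=4,suppress=True)
st=bot.read_state();p=st['position'];R=st['tcp_rot'];print(p,st['force'])
tip=p-.075*R[:,0]-[0,0,.111];print('tip pred',tip)
im,d=cap('side');cv2.imwrite('pics/f2c.png',cv2.resize(im[90:200,200:300],None,fx=5,fy=5,interpolation=cv2.INTER_CUBIC))
im,d=cap('top');cv2.imwrite('pics/f2t.png',cv2.resize(im[130:210,120:220],None,fx=5,fy=5,interpolation=cv2.INTER_CUBIC))
E
```

```text
[0.4868 0.4002 0.2233] [ 0.2703 -0.3364 -0.1774]
tip pred [0.4908 0.3253 0.1123]
```

View pics/f2c.png

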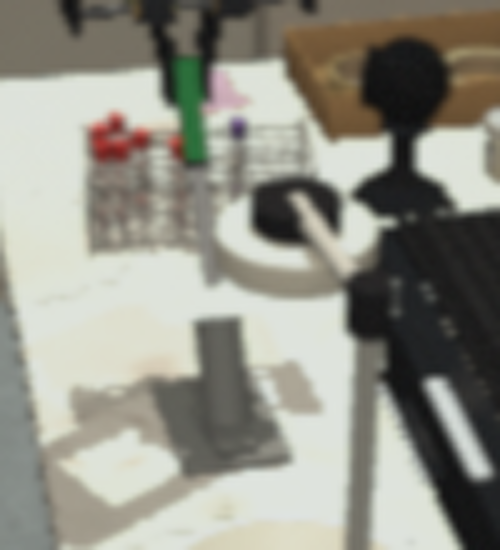

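View pics/f2t.png

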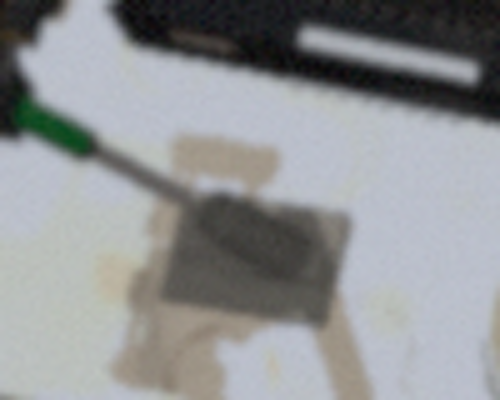

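servo_tool(
  increments=[
    [1, [-6, 0, 10.4], 0],
    [1, [-6, 0, 10.4], 0],
    [1, [-6, 0, 10.4], 0],
    [1, [-6, 0, 10.4], 0],
  ],
)

```text
time_s: 25.62
position: [0.4875, 0.3753, 0.1802]
tcp_rot: [[-0.053, 0.999, -0.001], [0.999, 0.053, -0.0], [-0.0, -0.001, -1.0]]
force: [-0.0, -0.5, -1.3]
opening: 0.204
```

servo_tool(
  increments=[
    [1, [-6, 0, 10.4], 0],
    [1, [-6, 0, 10.4], 0],
    [1, [-5, 0, 8.7], 0],
    [1, [0, 0, 0], 0],
  ],
)

```text
time_s: 26.12
position: [0.4881, 0.3584, 0.1508]
tcp_rot: [[-0.053, 0.999, -0.002], [0.999, 0.053, -0.001], [-0.001, -0.002, -1.0]]
force: [0.2, 0.3, 0.6]
opening: 0.204
```

servo_tool(
  increments=[
    [1, [-3, 0, 5.2], 0],
    [1, [-2.5, 0, 4.3], 0],
    [1, [1.3, 0, 0.8], 0],
    [1, [1.3, 0, 0.7], 0],
    [1, [0, 0, 0], 0],
  ],
)

```text
time_s: 26.75
position: [0.4888, 0.3564, 0.1409]
tcp_rot: [[-0.054, 0.999, 0.0], [0.999, 0.054, 0.0], [0.0, 0.0, -1.0]]
force: [0.0, 0.1, -0.7]
opening: 0.201
```

servo_tool(
  increments=[
    [1, [-0.6, 0, 1], 0],
    [1, [0.3, 0, 1.5], 0],
    [1, [0, 0, 0], 0],
  ],
)

```text
time_s: 27.12
position: [0.4888, 0.3558, 0.1382]
tcp_rot: [[-0.053, 0.999, -0.0], [0.999, 0.053, 0.0], [0.0, -0.0, -1.0]]
force: [-0.3, 0.6, -0.7]
opening: 0.204
```

servo_tool(
  increments=[
    [0, [0, 0, 0], 0],
    [0, [0, 0, 0], 0],
    [0, [0, 0, 0], 0],
    [0, [0, 0, 0], 0],
    [0, [0, 0, 0], 0],
  ],
)

```text
time_s: 27.75
position: [0.4888, 0.3558, 0.1383]
tcp_rot: [[-0.053, 0.999, 0.0], [0.999, 0.053, -0.0], [-0.0, 0.0, -1.0]]
force: [-0.3, 0.4, 0.2]
opening: 0.689
```

servo_tool(
  increments=[
    [0, [0, 0, 0], 0],
    [0, [0, 0, 0], 0],
    [0, [0, 0, 0], 0],
    [0, [0, 0, 0], 0],
  ],
)

```text
time_s: 28.25
position: [0.4887, 0.3558, 0.1382]
tcp_rot: [[-0.054, 0.999, -0.0], [0.999, 0.054, -0.0], [-0.0, -0.0, -1.0]]
force: [1.0, -0.2, 0.4]
opening: 0.993
```

servo_tool(
  increments=[
    [0, [0, 0, -10], 0],
    [0, [0, 0, -25], 0],
    [0, [0, 0, -30], 0],
    [0, [0, 0, -30], 0],
    [0, [10, 0, -30], 0],
  ],
)

```text
time_s: 28.88
position: [0.4883, 0.3654, 0.265]
tcp_rot: [[-0.053, 0.999, 0.001], [0.999, 0.053, 0.0], [0.0, 0.001, -1.0]]
force: [0.4, -0.1, -0.9]
opening: 1.001
```

servo_tool(
  increments=[
    [0, [40, 0, 0], 0],
    [0, [40, 0, 0], 0],
    [0, [30, 0, 0], 0],
    [0, [0, 0, 0], 0],
  ],
)

```text
time_s: 29.38
position: [0.4818, 0.4775, 0.2637]
tcp_rot: [[-0.056, 0.998, 0.001], [0.998, 0.056, 0.001], [0.001, 0.001, -1.0]]
force: [-0.2, -0.7, 0.7]
opening: 1.001
```

```bash
python3 - <<'E'
from h import *
np.set_printoptions(precision=4,suppress=True)
st=bot.read_state();print(st['position'],st['force'],st['opening'],st['time_s'])
for n in('side','top'):
    im,d=cap(n,f'z{n}.png');print(rel(n,im))
    for f,i2,d2 in(('before',cv2.imread(f'pics/{n}0.png'),np.load(f'pics/{n}0.npy')),('after',im,d)):
        P=px2w(n,np.indices(d2.shape)[::-1].reshape(2,-1).T,d2.ravel())
        g=hsv(i2,(50,120,40),(80,255,255)).ravel()&(np.linalg.norm(P-[.4875,.345,.136],axis=1)<.08);S=P[g]
        u=np.linalg.svd(S-S.mean(0))[2][0]; print(n,f,len(S),S.mean(0),u*np.sign(u[2]),S[:,2].max())
        Q=P[(d2.ravel()>0)&(abs(P[:,0]-.48)<.12)&(abs(P[:,1]-.035)<.12)&(abs(P[:,2]-.046)<.003)]
        A=np.c_[2*Q[:,:2],np.ones(len(Q))];x=np.linalg.lstsq(A,(Q[:,:2]**2).sum(1),rcond=None)[0];print('rim',x[:2])
E
```

```text
[0.4818 0.4775 0.2637] [-0.2111 -0.6811  0.7102] 1.0014837060869815 29.375
{'o': [(-30, 45, 19), (-10, 33, 16), (11, -15, 24)], 'b': [(-25, 17, 23), (-10, -7, 22), (-7, -42, 22)]}
side before 54 [0.4866 0.3362 0.1412] [-0.0404  0.4927  0.8693] 0.1693570469087266
rim [0.4888 0.0325]
side after 54 [0.4858 0.3368 0.1395] [-0.0263  0.5526  0.8331] 0.16796311298459324
rim [0.4891 0.0331]
{'o': [(12, -15, 18), (-20, 36, 42)], 'b': [(-8, -6, 14), (-24, 15, 16), (-6, -43, 13)]}
top before 76 [0.4881 0.3389 0.1412] [-0.0224  0.5158  0.8564] 0.17086245942422404
rim [0.4895 0.0358]
top after 75 [0.4874 0.3388 0.1403] [-0.0368  0.5303  0.847 ] 0.1706018305925466
rim [0.4893 0.0362]
```

View pics/zside.png

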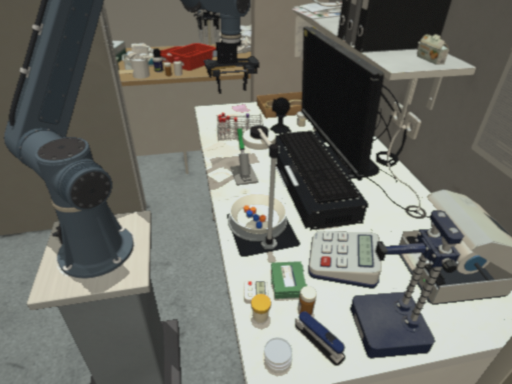

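View pics/ztop.png

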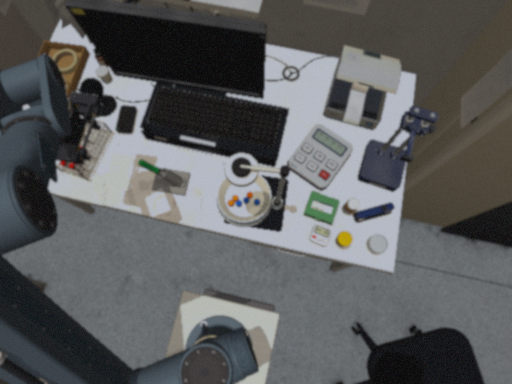

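```bash
python3 -c "
from rig import bot
print(bot.hand_in())"
```

```text
the job is handed in; nothing more can be done
None
```

I stirred the beads until they were mixed, then stood the stirrer back in its holder and handed the job in at 29.5 s (limit 72 s). I pushed the beads from the far side, reaching in under the lamp, then from the robot's side.

My last checks, made just before handing in:
- **Bead shifts:** five of the six beads moved at least about 20 mm. The tightest is one blue bead. It measured 16.5 mm in the side camera and 16.7 mm in the top camera, so it clears 15 mm by only about 1.5 mm.
- **Mixing:** every bead has one of the other colour at most about 33 mm away, centre to centre (limit 45 mm).
- **Dish:** all six beads are in it, and the fitted rim centre is within about 1 mm of where it started.
- **Stirrer:** the handle's position agrees with the first pictures to within 2 mm. The fitted lean agrees to within about 4 degrees, which I put down to noise in the fit on so few pixels. I judge it to be fully home, but I could not see the rod's end inside the sleeve.
- **Surroundings:** the lamp and bystanders look undisturbed in both final pictures. The wrist force readings, taken between moves, never went above about 2.5 N.

One turn in the dish first went the wrong way. The stirrer turned about its own tip, no bead was disturbed, and I corrected it.

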